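# Hang the mallet back on the crowded tool rack and lock it

### The job

Take the red-banded mallet out of its bench socket and hang it by its head on the empty middle hook of the rack, handle down between the two prongs, then push it back over the catch humps until it sits fully home against the back board, without knocking the two mallets beside it. Then lock the rack by pressing the red plunger at its left end down to its stop.

Things in the scene. Friction and masses are not known exactly. Their poses are not given: they have to be found in the camera images.
- mallet_head (a point): Head centre of the wooden mallet with the red band (about 0.5 kg). The head is a cylinder 58 mm across, 90 mm long, lying along this frame's y; z points up the handle. The round handle, 23 mm thick under the head and 25 mm at its end, goes down from the head and ends in a flat rubber cap 212 mm below this point. It starts upright in the socket, leaning at most 0.04 rad.
- socket: Fixed wooden block 84 x 84 x 80 mm with a round hole, 28 mm wide and 72 mm deep, in its top, in which the mallet's handle stands. Origin at the centre of its underside, z up. The mallet must rise 75 mm to come clear.
- left_mallet_head (a point): Head centre of the blue-banded mallet at home on the left hook; size and axes as the red-banded one. Loose, not to be disturbed.
- right_mallet_head (a point): Head centre of the blue-banded mallet at home on the right hook; size and axes as the red-banded one. Loose, not to be disturbed.
- hook_home (a point): Where the head's centre is when the mallet is home on the middle hook of the fixed rack, 226 mm above the bench; the head then lies along y. x points level into the rack, square to the back board, whose face is at x = +30 mm and reaches 27 mm above this point; y runs along the rack to the left; z up. Hooks are 104 mm apart along y, so 14 mm is free between heads.
- hook_catch (a point): Crest of the humps on the middle hook's prongs, midway between the two, 18 mm in front of home; axes as hook_home. The hook is two level round prongs along x, 10 mm thick, centres at y = -20 and +20 mm (30 mm free between, for the handle). The humps rise 1.5 mm over the outer prong tops and 4.5 mm over the home part. Pushed with 6 to 15 N, a head rides over them and drops home, within 2 mm of hook_home.
- hook_rest (a point): Head centre of a mallet set down on the outer part of the middle hook, 46 mm in front of home, 3 mm higher; axes as hook_home. It may lie up to 13 mm in front of or behind here, between the humps and the upturned prong tips, which end 41 mm in front of this point and stand 8 mm above the prong tops. The back board is 76 mm behind this point; at home there is no room for a finger behind the head.
- plunger_top (a point): Centre of the top of the red plunger head (32 mm wide, 12 mm thick) on the grey housing at the rack's left end, 270 mm above the bench at the start. It goes straight down.
- plunger (a joint): Travel of the plunger: 0 up, 0.016 m down at its stop. It takes 5 to 8 N and stays where it is left. Below the prongs it slides a lock bar whose teeth close the hooks in front of the handles that are home.

How it is judged:
On the way, in this order (a step that is already met when the one before it is completed fails the run):
1. the red-banded mallet hangs home on the middle hook (x of mallet_head in the frame of hook_home between -0.006 and 0.006 m and y of mallet_head in the frame of hook_home between -0.008 and 0.008 m and z of mallet_head in the frame of hook_home between -0.005 and 0.005 m and angle between mallet_head's own z axis and vertical below 0.2 rad), for 0.2 s.
2. the plunger is pressed down to its stop (value of joint plunger above 0.0145 m), for 0.1 s.
At the end, for the whole second after the job is handed in: The red-banded mallet hangs at home on the middle hook (head centre within 6 mm of home along the prongs, 8 mm sideways, 5 mm in height, handle within 0.2 rad of vertical), the plunger stays at least 13.8 mm down, and both blue-banded mallets hang within 10 mm of where they started (all of step 1 and value of joint plunger above 0.0138 m and distance of each of left_mallet_head, right_mallet_head from where it was at the start of the episode below 0.01 m); the robot touches nothing.
It fails at once if a neighbouring mallet is knocked more than 15 mm from its place (distance of any of left_mallet_head, right_mallet_head from where it was at the start of the episode above 0.015 m).
It fails at once if the red-banded mallet falls off (height (world z) of mallet_head below 0.15 m).
It also fails if it takes over 67 s, if anything falls off the work surface, if the arm or the gripper's body presses on something with over 40 N, if the wrist force passes 120 N, or if a joint passes its speed limit or range.

### The arm

A 6-joint arm with a two-finger parallel gripper is mounted at the origin on a cart in front of the work surface, level with it; the furniture and walls round the work are solid. World frame = base frame: x ahead of the robot, y to its left, z up, the work surface at z = 0. Lengths are in m, angles in rad, forces in N, time in s.
With the tool pointing down it reaches from about 0.4 to 0.825 m from the base axis. Payload 7 kg.
Tool frame: the origin (TCP) lies between the finger pads; the fingertips stand 22 mm ahead of it and the grasp point (between the pads) lies 3 mm ahead of it; z points along the fingers, y is the direction in which the jaws open and shut (so a half turn about z gives the same grasp; the last joint's range is limited). The gripper opens to 88 mm and grips with 3 to 60 N. Pads are 19 mm wide; open, the fingers measure 130 mm over their backs; the gripper's body (78 mm by 193 mm) begins 47 mm behind the grasp point.
Start: joints at [1.465, 0.359, 0.012, 0, -1.224, -0.288], TCP at [0.259, 0.623, 0.249] pointing down, gripper open.
Joint ranges: [-3.07, 3.07], [-1.43, 2.12], [-1.02, 1.25], [-3.03, 1.67], [-3.05, -0], [-3.03, 3.03]. Speed limits (rad/s): [2.39, 2.39, 3.01, 3.14, 3.14, 3.14].

### API

Orientations are given as [roll, pitch, yaw] about the fixed x, y, z axes, in that order (R = Rz(yaw) Ry(pitch) Rx(roll)).
In Python, from station import * gives the robot as it stands. The module is installed in compiled form; this text tells all that it offers.
- The arm moves only by the tool move_arm, never from a script. Its argument "rows" is a list of rows, each an object with "delta_rot": the turn, a rotation vector about the world's x, y, z in degrees, a list of three; "delta_pos": the shift along the world's x, y, z in cm, a list of three; "hand": the finger opening in cm, from 0 to 8.76. A call has exactly 10 rows; each row shifts and turns the commanded pose from where the row before left it; what a row does not reach is not made up. A row lasts 1/10 s, in which the tool goes at most 50 mm and 8.59 degrees, less where a joint would pass 70% of its speed; a pose out of reach is approached as far as the arm can. A call is refused whole if a number of a shift passes 5 or a number of a turn 8.59, either way. A call with a gripper value outside its range is refused whole. The fingers move at their own pace and stop on an object; "force" is the grip in N (left out, the last holds). Time passes only in rows, so rows that do not move let the fingers close, or fill a call up. It gives the time, the measured TCP pose, the force and the opening at its end, in the units of the state.
- get_state(): the state, without advancing time (a new reading comes with each control period).
- grab_frame(name): name is "side" or "top"; returns the picture (420x560x3 uint8, blue, green, red); there is no depth.
- camera_info(name): a dict with "camera_matrix" (3x3 intrinsics, pixels), "world_from_camera" (4x4, takes a point from camera to world coordinates). Camera axes: x right, y down, z forward; pixel columns grow to the right and rows downward; lengths in m; the calibration is good to about 2 mm. A picture is of the moment at which its call begins. camera_info takes no time and is no camera call.
- job_done(): hands the job in, once; it reports no verdict.
The state is a dict: "t": time; "q": joint angles; "qd": joint speeds; "joint_efforts": joint torques, N m; "eef_pos": TCP position; "ee_rot": TCP orientation; "force": force on the tool from outside, world axes, zero at the start; "moment": the same for the moment, N m; "width": finger opening in m.
Only numpy, scipy, OpenCV 4.12 (cv2) and the standard library are available. Lean on these libraries where they do the work, as an engineer would, in place of code of your own. Each camera call takes 0.05 s, during which the arm holds its last target.

## Working session

There is one attempt and no reset: what is moved stays moved. The work goes in short steps, Python scripts to look and compute and a tool call to move; the robot and the scene stay as the last step left them, time stands still between calls to the robot, and variables do not carry over. Pictures are saved under pics/ and viewed, and the job is handed in when it is done.

Besides the shell and the picture viewer there is one more tool, called after "Call:" as name(argument=value, ...) on one line, values as JSON. move_arm: Moves the arm, as the interface text tells. Its arguments: {"type":"object","properties":{"rows":{"type":"array"},"force":{"type":"number"}},"required":["rows"]}

```bash
mkdir -p pics; ls; python3 - <<'E'
from station import *
import cv2, numpy as np
np.set_printoptions(precision=4,suppress=True)
print(get_state())
for n in ("side","top"):
    cv2.imwrite(f"pics/{n}0.png",grab_frame(n)); i=camera_info(n); print(n,np.array(i["camera_matrix"]),np.array(i["world_from_camera"]))
E
```

```text
pics
{'t': 0.0, 'q': array([ 1.465 ,  0.3594,  0.011 , -0.0004, -1.2241, -0.2881]), 'qd': array([-0.0002,  0.0013, -0.0001,  0.0026,  0.    , -0.0023]), 'joint_efforts': array([ -0.0012, -58.2714,  29.3052,   6.9975,   0.007 ,  -0.0002]), 'eef_pos': array([0.2589, 0.6229, 0.2476]), 'ee_rot': array([ 3.1399, -0.0002, -0.394 ]), 'force': array([-0.2756, -0.2368, -0.2685]), 'moment': array([-0.0072,  0.0146,  0.0097]), 'width': 0.08747795431961808}
side [[451.8656   0.     279.3664]
 [  0.     451.8656 206.2096]
 [  0.       0.       1.    ]] [[ 0.896  -0.2732  0.3499  0.0658]
 [-0.4439 -0.537   0.7174 -0.9814]
 [-0.0081 -0.7981 -0.6024  0.9698]
 [ 0.      0.      0.      1.    ]]
top [[443.4788   0.     282.5952]
 [  0.     443.4788 211.1748]
 [  0.       0.       1.    ]] [[-0.005  -0.9982  0.0597  0.4477]
 [-1.      0.005  -0.0001 -0.0373]
 [-0.0002 -0.0597 -0.9982  1.3427]
 [ 0.      0.      0.      1.    ]]
```

View pics/side0.png

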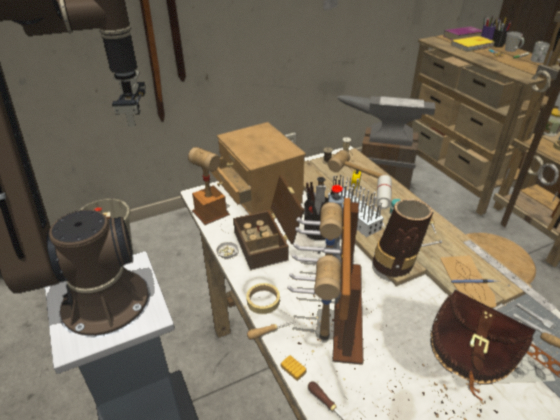

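View pics/top0.png

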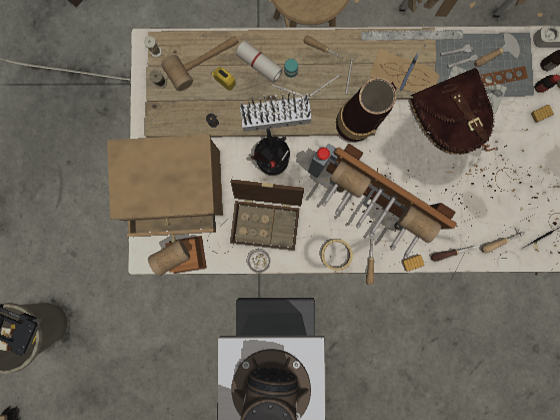

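The side view shows the red-banded mallet in its socket at about (205,160) and the rack at about (330,260). In the top view the mallet is at (168,255), the rack runs obliquely from (322,155) to (440,225), and the red plunger is at (323,154). I'll zoom in on these next.

```bash
python3 - <<'E'
import cv2
t=cv2.imread("pics/top0.png"); s=cv2.imread("pics/side0.png")
cv2.imwrite("pics/t_rack.png",cv2.resize(t[135:265,290:470],None,fx=4.4,fy=4.4,interpolation=cv2.INTER_CUBIC))
cv2.imwrite("pics/t_mal.png",cv2.resize(t[215:285,100:220],None,fx=6,fy=6,interpolation=cv2.INTER_CUBIC))
cv2.imwrite("pics/s_rack.png",cv2.resize(s[160:380,230:400],None,fx=2.7,fy=2.7,interpolation=cv2.INTER_CUBIC))
cv2.imwrite("pics/s_mal.png",cv2.resize(s[120:240,150:310],None,fx=5,fy=5,interpolation=cv2.INTER_CUBIC))
E
```

```text
(no output)
```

View pics/t_rack.png

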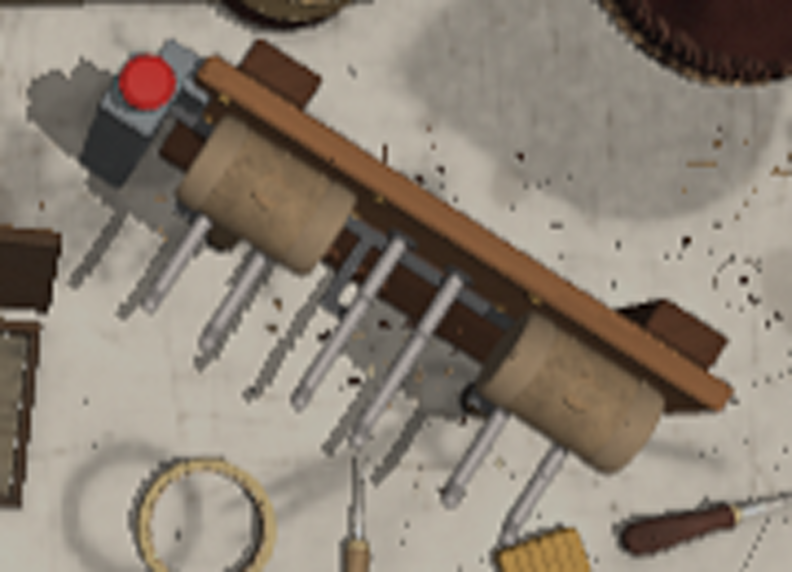

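View pics/t_mal.png

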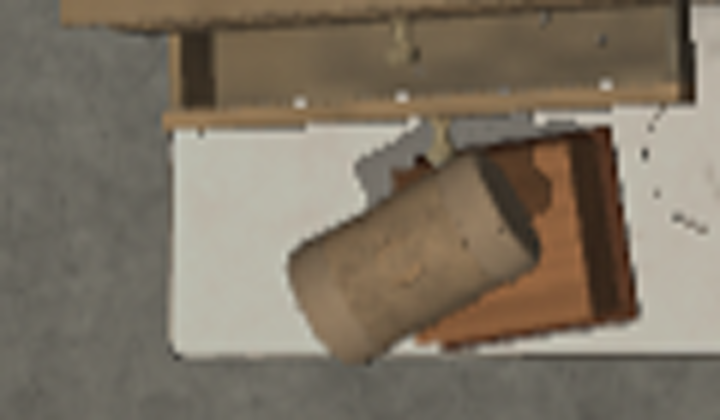

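View pics/s_rack.png

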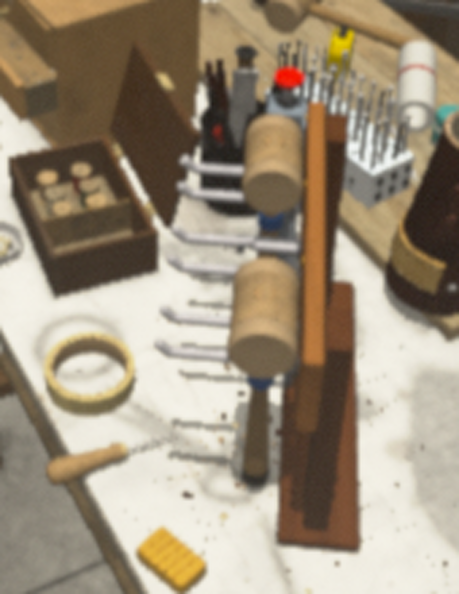

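View pics/s_mal.png

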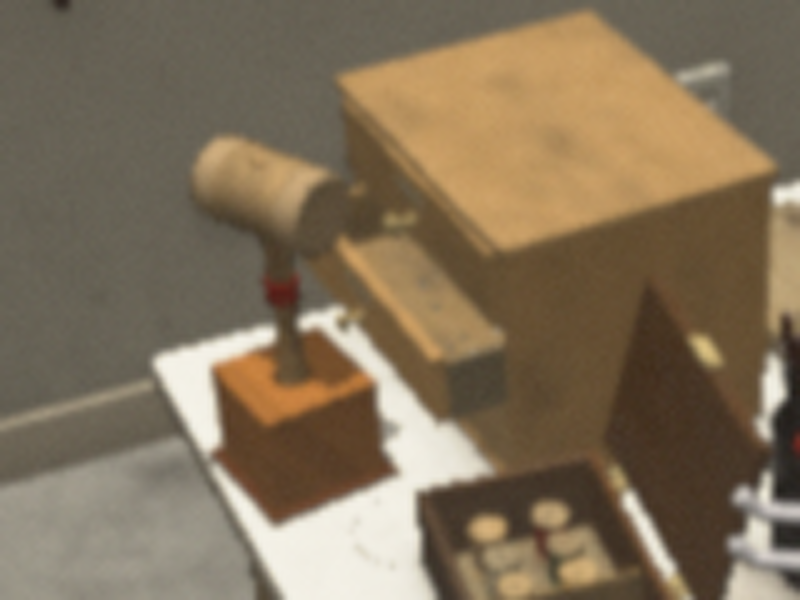

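```bash
cat > h.py <<'E'
import cv2, numpy as np
from station import *
np.set_printoptions(precision=4,suppress=True)
CI={n:camera_info(n) for n in("side","top")}
def ray(n,uv):
    i=CI[n];K=np.array(i["camera_matrix"]);T=np.array(i["world_from_camera"])
    d=T[:3,:3]@np.linalg.solve(K,[uv[0],uv[1],1.]);return T[:3,3],d/np.linalg.norm(d)
def onz(n,uv,z):
    o,d=ray(n,uv);return o+d*(z-o[2])/d[2]
def proj(n,p):
    i=CI[n];K=np.array(i["camera_matrix"]);T=np.array(i["world_from_camera"])
    c=K@(T[:3,:3].T@(np.array(p)-T[:3,3]));return c[:2]/c[2]
def tri(a,b):
    (o1,d1),(o2,d2)=ray("top",a),ray("side",b)
    s=np.linalg.lstsq(np.c_[d1,-d2],o2-o1,rcond=None)[0]
    p,q=o1+s[0]*d1,o2+s[1]*d2
    return (p+q)/2,np.linalg.norm(p-q)
E
python3 - <<'E'
from h import *
t=cv2.imread("pics/top0.png"); s=cv2.imread("pics/side0.png")
for nm,im in(("top",t),("side",s)):
    hsv=cv2.cvtColor(im,cv2.COLOR_BGR2HSV)
    m=(((hsv[...,0]<6)|(hsv[...,0]>174))&(hsv[...,1]>160)&(hsv[...,2]>110)).astype(np.uint8)
    n,l,st,c=cv2.connectedComponentsWithStats(m)
    print(nm,[(st[i].tolist(),c[i].round(1).tolist()) for i in range(1,n) if st[i,4]>5])
    pts={"top":[(168,258),(160,250),(180,250),(185,245),(352,180),(345,175),(421,224),(340,158),(400,195),(195,255),(110,240)],"side":[(205,158),(325,220),(325,280),(346,250)]}[nm]
    for p in pts: print(p,hsv[p[1],p[0]])
for uv in((302,402),(358,440),(402,240),(460,275)):
    p=(uv[0]/4.4+290,uv[1]/4.4+135); print(p,onz("top",p,0.2))
E
```

```text
top [([554, 75, 6, 5, 23], [556.3, 77.1]), ([317, 148, 13, 12, 118], [322.9, 153.3]), ([271, 162, 3, 5, 11], [272.2, 163.9])]
(168, 258) [ 16  96 135]
(160, 250) [ 20  39 118]
(180, 250) [ 16  87 147]
(185, 245) [ 13 132  81]
(352, 180) [ 16  99 137]
(345, 175) [ 16  96 130]
(421, 224) [ 16  95 137]
(340, 158) [ 15 135  49]
(400, 195) [ 13 128  50]
(195, 255) [ 13 144 142]
(110, 240) [ 25  26 108]
side [([332, 185, 10, 8, 67], [336.4, 188.3]), ([95, 208, 6, 3, 15], [97.7, 208.9])]
(205, 158) [ 18 111 182]
(325, 220) [ 17 101 187]
(325, 280) [ 18  96 207]
(346, 250) [ 14 170 184]
(358.6363636363636, 226.36363636363637) [ 0.4759 -0.2331  0.2   ]
(371.3636363636364, 235.0) [ 0.4535 -0.2655  0.2   ]
(381.3636363636364, 189.54545454545453) [ 0.5708 -0.2934  0.2   ]
(394.5454545454545, 197.5) [ 0.55   -0.3271  0.2   ]
```

```bash
python3 - <<'E'
from h import *
t=cv2.imread("pics/top0.png"); s=cv2.imread("pics/side0.png")
def heads(nm,im,boxes,lo,hi):
    hsv=cv2.cvtColor(im,cv2.COLOR_BGR2HSV)
    m=cv2.inRange(hsv,lo,hi); out={}
    vis=im.copy()
    for k,(x0,y0,x1,y1) in boxes.items():
        b=np.zeros_like(m); b[y0:y1,x0:x1]=m[y0:y1,x0:x1]
        b=cv2.morphologyEx(b,cv2.MORPH_OPEN,np.ones((3,3)))
        b=cv2.morphologyEx(b,cv2.MORPH_CLOSE,np.ones((5,5)))
        cs=cv2.findContours(b,cv2.RETR_EXTERNAL,cv2.CHAIN_APPROX_NONE)[0]
        c=max(cs,key=cv2.contourArea); r=cv2.minAreaRect(c)
        out[k]=r; cv2.drawContours(vis,[c],-1,(0,255,0),1)
        cv2.drawContours(vis,[cv2.boxPoints(r).astype(int)],-1,(255,0,255),1)
        print(nm,k,cv2.contourArea(c),r)
    return out,vis
o,v=heads("top",t,{"M":(140,233,206,282),"L":(325,155,374,200),"R":(395,200,445,246)},(12,62,95),(19,125,190))
v1=cv2.resize(v[215:285,135:215],None,fx=5,fy=5); v2=cv2.resize(v[145:250,310:450],None,fx=4,fy=4)
cv2.imwrite("pics/m1.png",v1);cv2.imwrite("pics/m2.png",v2)
for k,z in(("M",.22),("L",.226),("R",.226)): 
    print(k,onz("top",o[k][0],z))
red=onz("top",(322.9,153.3),.27); print("plunger",red, proj("side",red), tri((322.9,153.3),(336.4,188.3)))
E
```

```text
top M 661.5 ((167.1009979248047, 258.94171142578125), (20.721824645996094, 36.679630279541016), 60.01836013793945)
top L 654.0 ((350.4646911621094, 178.84115600585938), (36.200748443603516, 20.247875213623047), 32.47119140625)
top R 666.5 ((421.089111328125, 224.51702880859375), (37.026248931884766, 20.315582275390625), 32.61924362182617)
M [0.3957 0.2542 0.22  ]
L [ 0.5957 -0.2098  0.226 ]
R [ 0.4791 -0.386   0.226 ]
plunger [ 0.6529 -0.1366  0.27  ] [336.8276 185.8492] (array([ 0.6534, -0.1368,  0.2621]), np.float64(0.002291279132790616))
```

View pics/m1.png

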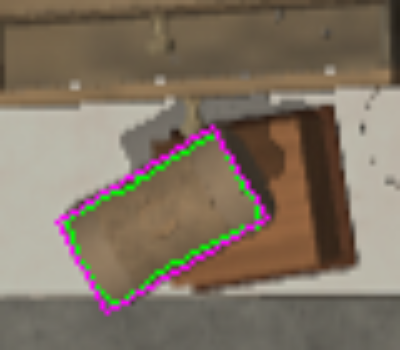

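View pics/m2.png

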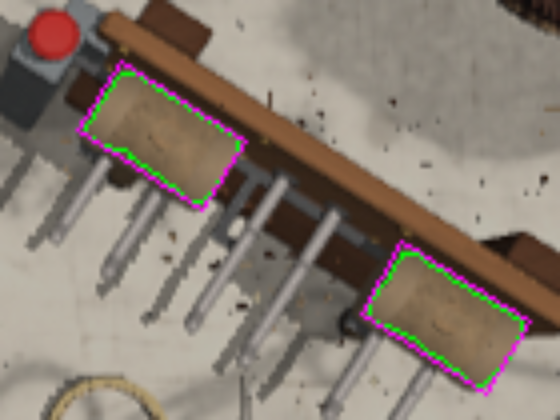

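```bash
python3 - <<'E'
from h import *
t=cv2.imread("pics/top0.png")
b=t.astype(int); hsv=cv2.cvtColor(t,cv2.COLOR_BGR2HSV)
# red plunger ok; board top: orange-brown saturated
m=cv2.inRange(hsv,(8,130,100),(18,255,255)); x0,y0,x1,y1=330,140,462,235
bb=np.zeros_like(m); bb[y0:y1,x0:x1]=m[y0:y1,x0:x1]
bb=cv2.morphologyEx(bb,cv2.MORPH_CLOSE,np.ones((3,3)))
c=max(cv2.findContours(bb,cv2.RETR_EXTERNAL,cv2.CHAIN_APPROX_NONE)[0],key=cv2.contourArea)
r=cv2.minAreaRect(c); bp=cv2.boxPoints(r); print("board",r); W=[onz("top",p,.253) for p in bp]; print(np.array(W))
vis=t.copy(); cv2.drawContours(vis,[c],-1,(0,255,0),1)
# prongs: grey lowish saturation, brighter; print patches
gm=cv2.inRange(hsv,(0,0,110),(179,40,255))
cv2.imwrite("pics/g.png",cv2.resize(np.hstack([vis[140:250,335:425],cv2.cvtColor(gm,cv2.COLOR_GRAY2BGR)[140:250,335:425]]),None,fx=4,fy=4))
E
```

```text
board ((395.1868896484375, 187.42495727539062), (140.66004943847656, 6.460671424865723), 32.574058532714844)
[[ 0.6586 -0.1662  0.253 ]
 [ 0.6722 -0.175   0.253 ]
 [ 0.4827 -0.4639  0.253 ]
 [ 0.4693 -0.455   0.253 ]]
```

View pics/g.png

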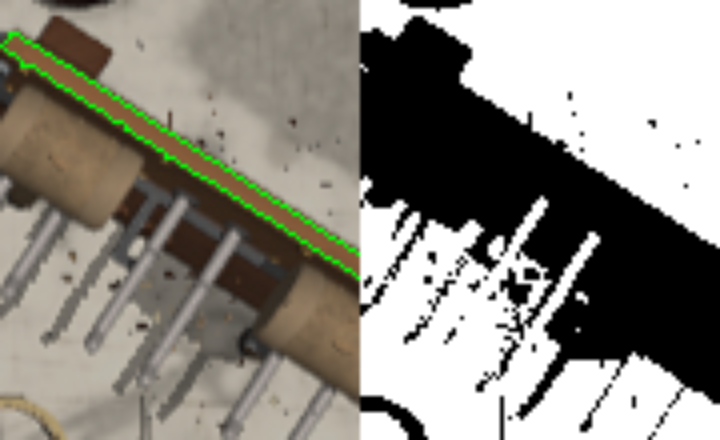

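```bash
python3 - <<'E'
from h import *
t=cv2.imread("pics/top0.png"); g=cv2.cvtColor(t,cv2.COLOR_BGR2GRAY).astype(np.float32)
a=np.radians(-33.25); hx=np.array([np.cos(a),np.sin(a)]); hy=np.array([-hx[1],hx[0]])
print("hx for plunger, L,R,M", [ (np.dot(hx,p),np.dot(hy,p)) for p in ([.6529,-.1366],[.5957,-.2098],[.4791,-.386])])
for u in np.arange(.52,.61,.01):
    ys=np.arange(.0,.095,.003)
    P=[proj("top",[*(u*hx+v*hy),.195]) for v in ys]
    P=np.array(P,np.float32)
    val=cv2.remap(g,P[:,0].reshape(1,-1),P[:,1].reshape(1,-1),cv2.INTER_LINEAR)[0]
    print(round(u,3),val.astype(int))
print((ys*1000).round().astype(int))
E
```

```text
hx for plunger, L,R,M [(np.float64(0.6209080863054224), np.float64(0.2437439606647478)), (np.float64(0.6132075825917882), np.float64(0.1511654413281527)), (np.float64(0.6123058838613483), np.float64(-0.06011916989424449))]
0.52 [161 106  96 129 144 135 124 136 121 129 124 168 116 106 116 186 183 183
 182 182 182 180 151 169 180 180 177 169 168 171 123 104]
0.53 [144  90  89 129 142 140 142 127 119 123 109  91 113 107 113 183 182 182
 181 178 175 152 120 121  91 150 181 180 182 169 114 105]
0.54 [130  85  87 132 138 139 152 167 151 147 145  95 100 106 119 181 182 181
 181 182 182 168 145 158 119 153 181 181 181 180 129 106]
0.55 [115  83  83 108 148 162 169 165 138 149 143 109 102 105 126 176 135 159
 176 180 182 164 146 155 121 154 183 181 181 158 118 105]
0.56 [104  79  80 121 146 146 146 143 125 151 147 112 101 104 119 160 169 155
 168 183 184 160 145 153 121 156 178 180 179 156 112 105]
0.57 [102 104 104 103  95  93  88  84  99 154 146  91 102 108 108 107 104 105
 106 107 106 104 137 152 123  92 133 180 180 176 124 106]
0.58 [100 103 104 100  95  98  94  91 110 154 144  96 100 107 106 104  99 101
 103 108 109 115 143 156 113 100 127 127 123 132 116 107]
0.59 [ 86 101  82  85  89  96 100 102 118 157 142  96  95 106 108 108  83  61
  77 107 106 115 146 160 117 126 164 132  76  73  81 109]
0.6 [101  98  81  88 103 107  97  95 103 126 121  83  53  53  89 106 104 103
 107 105 104 106 120 128 110 126 185 128  80  74  68 104]
[ 0  3  6  9 12 15 18 21 24 27 30 33 36 39 42 45 48 51 54 57 60 63 66 69
 72 75 78 81 84 87 90 93]
```

```bash
python3 - <<'E'
from h import *
s=cv2.imread("pics/side0.png"); t=cv2.imread("pics/top0.png")
a=np.radians(-33.25); hx=np.array([np.cos(a),np.sin(a),0]); hy=np.array([-hx[1],hx[0],0])
H=.612*hx+.048*hy+[0,0,.226]; print("home",H,"rest",H-.046*hx+[0,0,.003])
M=np.array([.3973,.2514,.22]); ax=np.array([.5,-.866,0])
pts={}
for nm,im in(("side",s),("top",t)):
    v=cv2.resize(im,None,fx=4,fy=4,interpolation=cv2.INTER_CUBIC)
    def dot(p,c): 
        q=proj(nm,p); cv2.circle(v,(int(q[0]*4+2),int(q[1]*4+2)),3,c,-1)
    def ring(c0,axx,R=.029):
        axx=axx/np.linalg.norm(axx); e=np.cross(axx,[0,0,1])
        for th in np.arange(0,6.28,.3): dot(c0+R*(np.cos(th)*e+np.sin(th)*np.array([0,0,1])),(0,255,0))
    for c0,axx in((M,ax),(H+.104*hy,hy),(H-.104*hy,hy)):
        dot(c0,(255,0,0))
        for sg in(-1,1): ring(c0+sg*.045*axx,axx)
    pt=H-.046*hx+[0,0,-.0]  # prong lines at axis height
    for sg in(-1,1):
        for u in np.arange(-.08,0,.008): dot(H+u*hx+sg*.02*hy+[0,0,-.031],(255,0,255))
    for th in np.arange(0,6.28,.4): dot(np.array([.6529,-.1366,.27])+.016*np.array([np.cos(th),np.sin(th),0]),(255,255,0))
    if nm=="side":
        cv2.imwrite("pics/os1.png",v[500:960,640:1240]); cv2.imwrite("pics/os2.png",v[720:1260,1060:1560])
    else:
        cv2.imwrite("pics/ot1.png",v[860:1160,540:860]); cv2.imwrite("pics/ot2.png",v[570:1010,1220:1820])
E
```

```text
home [ 0.5381 -0.2954  0.226 ] rest [ 0.4997 -0.2702  0.229 ]
```

View pics/os1.png

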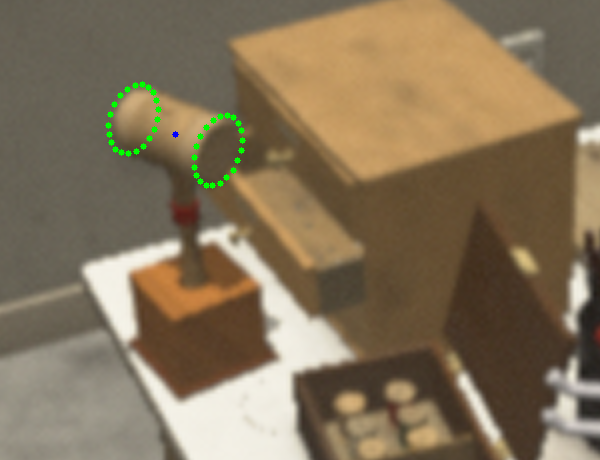

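View pics/os2.png

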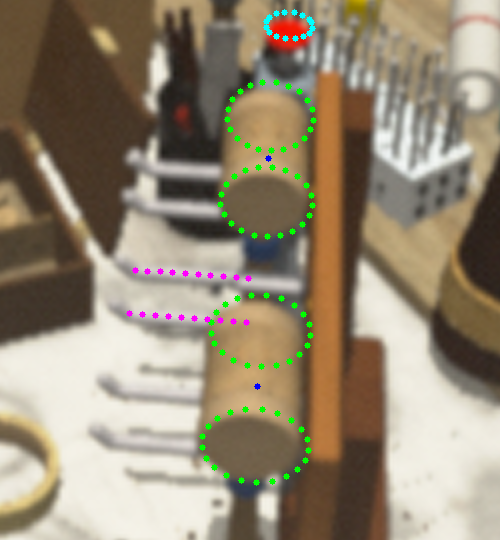

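View pics/ot1.png

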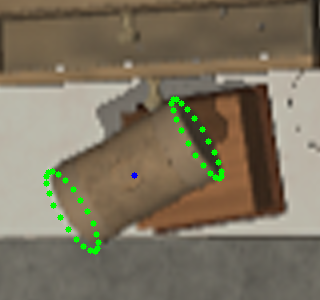

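View pics/ot2.png

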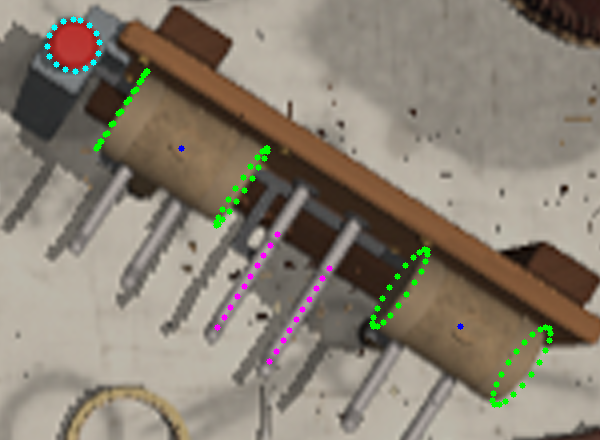

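```bash
python3 - <<'E'
from h import *
print("drawer",tri((215,231.3),(238,191)), "cabinet", tri((213,218.5),(250,170)))
print("boxlid", tri((303.5,187),(303,181)))
for uv in ((231,248),(298,250),(303,190),(231,180),(323,268),(355,250),(130,272)): print(uv,onz("top",uv,.05))
E
python3 - <<'E'
import cv2
s=cv2.imread("pics/side0.png")
cv2.imwrite("pics/z1.png",cv2.resize(s[130:280,180:320],None,fx=4,fy=4,interpolation=cv2.INTER_CUBIC))
t=cv2.imread("pics/top0.png")
cv2.imwrite("pics/z2.png",cv2.resize(t[130:280,100:310],None,fx=3.8,fy=3.8,interpolation=cv2.INTER_CUBIC))
E
```

```text
drawer (array([0.4671, 0.1463, 0.1349]), np.float64(0.0024203425004561954)) cabinet (array([0.5037, 0.1383, 0.2084]), np.float64(0.013012174485934044))
boxlid (array([ 0.5711, -0.0889,  0.2821]), np.float64(0.004410411797348226))
(231, 248) [0.4186 0.113  0.05  ]
(298, 250) [ 0.4118 -0.0816  0.05  ]
(303, 190) [ 0.5868 -0.0975  0.05  ]
(231, 180) [0.6174 0.1134 0.05  ]
(323, 268) [ 0.3594 -0.1537  0.05  ]
(355, 250) [ 0.411  -0.2472  0.05  ]
(130, 272) [0.3507 0.4054 0.05  ]
```

View pics/z1.png

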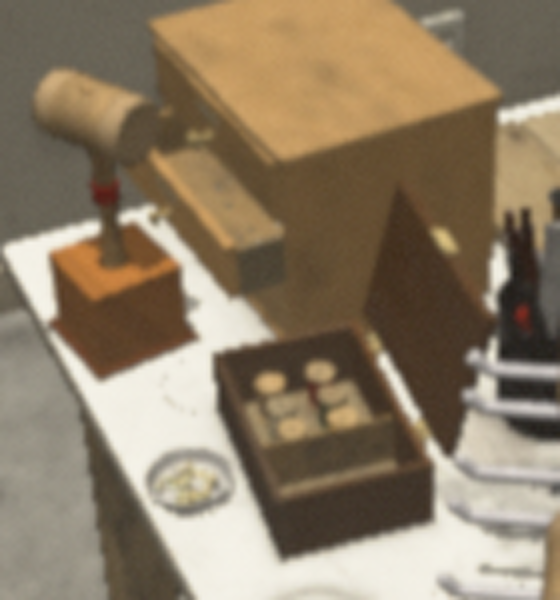

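View pics/z2.png

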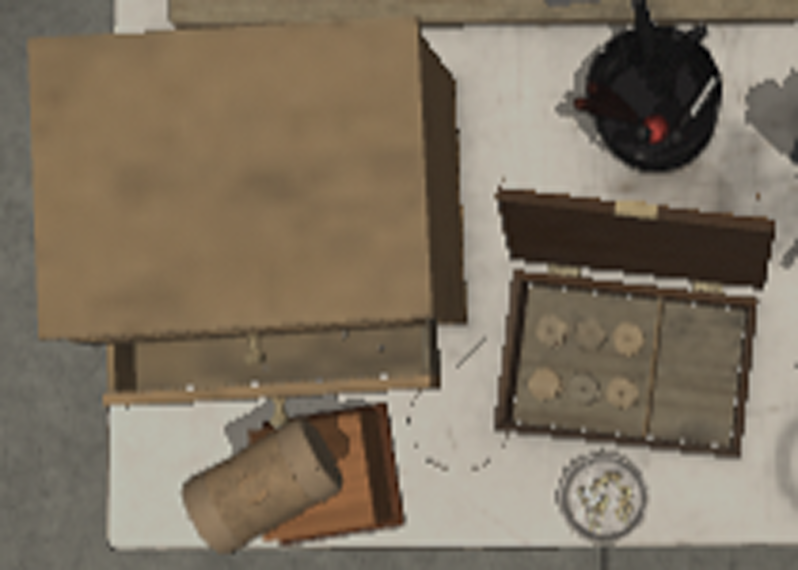

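Call:
move_arm(rows=[{"delta_pos": [0.5, -2.0, 2.0], "delta_rot": [0, 0, -3.7], "hand": 8.76}, {"delta_pos": [1.5, -3.7, 2.0], "delta_rot": [0, 0, -3.7], "hand": 8.76}, {"delta_pos": [1.5, -4.2, 2.0], "delta_rot": [0, 0, -3.7], "hand": 8.76}, {"delta_pos": [1.5, -4.2, 2.0], "delta_rot": [0, 0, -3.7], "hand": 8.76}, {"delta_pos": [1.5, -4.2, 1.0], "delta_rot": [0, 0, -3.7], "hand": 8.76}, {"delta_pos": [1.5, -4.2, 1.0], "delta_rot": [0, 0, -3.7], "hand": 8.76}, {"delta_pos": [1.5, -4.2, 0], "delta_rot": [0, 0, -3.8], "hand": 8.76}, {"delta_pos": [1.5, -4.2, 0], "delta_rot": [0, 0, -3.8], "hand": 8.76}, {"delta_pos": [1.5, -3.7, 0], "delta_rot": [0, 0, -3.8], "hand": 8.76}, {"delta_pos": [1.4, -2.6, 0], "delta_rot": [0, 0, -3.7], "hand": 8.76}], force=40)

```text
t: 1.1
eef_pos: [0.398, 0.2489, 0.3488]
ee_rot: [-3.141, 0.0, -1.048]
force: [-0.0, -0.0, -0.4]
width: 0.0872
```

```bash
python3 - <<'E'
from h import *
s=get_state(); print(s["t"],s["eef_pos"],s["ee_rot"],s["force"],s["width"])
print("lid",tri((231.6,180),(280,177)),"cab",tri((214,214.2),(251.2,170)))
E
```

```text
1.1 [0.398  0.2489 0.3488] [-3.1412  0.0004 -1.0481] [-0.0476 -0.0012 -0.4293] 0.08721749020354125
lid (array([0.5982, 0.0978, 0.1781]), np.float64(0.004955789014415074)) cab (array([0.5113, 0.1375, 0.2067]), np.float64(0.005617030678107567))
```

Call:
move_arm(rows=[{"delta_pos": [0, 0.25, -1.0], "delta_rot": [0, 0, 0], "hand": 8.76}, {"delta_pos": [0, 0, -2.0], "delta_rot": [0, 0, 0], "hand": 8.76}, {"delta_pos": [0, 0, -2.0], "delta_rot": [0, 0, 0], "hand": 8.76}, {"delta_pos": [0, 0, -2.0], "delta_rot": [0, 0, 0], "hand": 8.76}, {"delta_pos": [0, 0, -1.5], "delta_rot": [0, 0, 0], "hand": 8.76}, {"delta_pos": [0, 0, -1.5], "delta_rot": [0, 0, 0], "hand": 8.76}, {"delta_pos": [0, 0, -1.0], "delta_rot": [0, 0, 0], "hand": 8.76}, {"delta_pos": [0, 0, -1.0], "delta_rot": [0, 0, 0], "hand": 8.76}, {"delta_pos": [0, 0, -0.6], "delta_rot": [0, 0, 0], "hand": 8.76}, {"delta_pos": [0, 0, 0], "delta_rot": [0, 0, 0], "hand": 8.76}])

```text
t: 2.1
eef_pos: [0.3977, 0.2536, 0.2218]
ee_rot: [3.14, -0.0, -1.045]
force: [-0.2, 0.0, -0.0]
width: 0.0874
```

```bash
python3 - <<'E'
from h import *
for n,(x0,y0,x1,y1) in (("side",(140,90,300,230)),("top",(110,200,230,290))):
    im=grab_frame(n); cv2.imwrite(f"pics/{n}1.png",im); cv2.imwrite(f"pics/{n}1z.png",cv2.resize(im[y0:y1,x0:x1],None,fx=4.2,fy=4.2,interpolation=cv2.INTER_CUBIC))
print(get_state()["eef_pos"],get_state()["force"])
E
```

```text
[0.3982 0.254  0.2229] [-0.8972  0.1561  0.0559]
```

View pics/side1z.png

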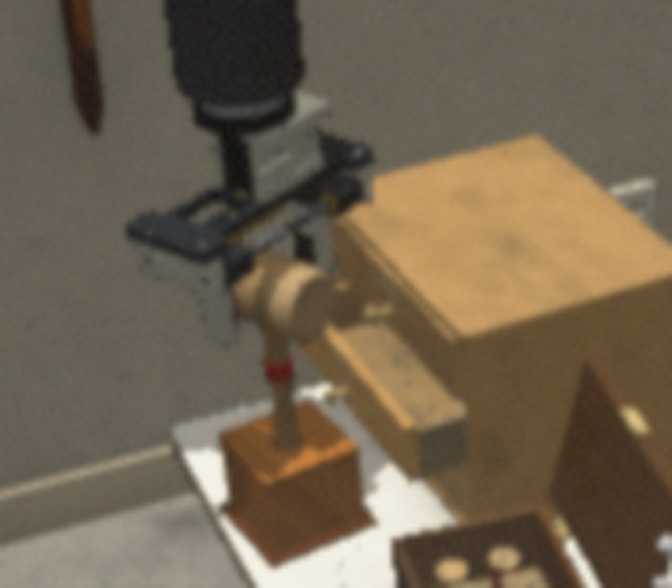

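View pics/top1z.png

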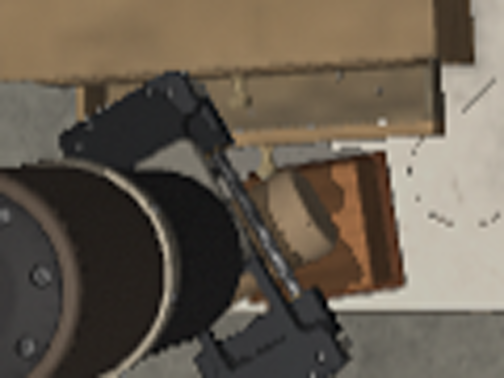

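Call:
move_arm(rows=[{"delta_pos": [0, -0.25, 0], "delta_rot": [0, 0, 0], "hand": 8.76}, {"delta_pos": [0, 0, 0], "delta_rot": [0, 0, 0], "hand": 7.0}, {"delta_pos": [0, 0, 0], "delta_rot": [0, 0, 0], "hand": 6.0}, {"delta_pos": [0, 0, 0], "delta_rot": [0, 0, 0], "hand": 5.0}, {"delta_pos": [0, 0, 0], "delta_rot": [0, 0, 0], "hand": 5.0}, {"delta_pos": [0, 0, 0], "delta_rot": [0, 0, 0], "hand": 5.0}, {"delta_pos": [0, 0, 0], "delta_rot": [0, 0, 0], "hand": 5.0}, {"delta_pos": [0, 0, 0], "delta_rot": [0, 0, 0], "hand": 5.0}, {"delta_pos": [0, 0, 0], "delta_rot": [0, 0, 0], "hand": 5.0}, {"delta_pos": [0, 0, 0], "delta_rot": [0, 0, 0], "hand": 5.0}], force=40)

```text
t: 3.2
eef_pos: [0.398, 0.2513, 0.2226]
ee_rot: [3.142, -0.0, -1.045]
force: [-0.9, 0.0, 2.4]
width: 0.0567
```

Call:
move_arm(rows=[{"delta_pos": [0, 0, 0.3], "delta_rot": [0, 0, 0], "hand": 5.0}, {"delta_pos": [0, 0, 0.7], "delta_rot": [0, 0, 0], "hand": 5.0}, {"delta_pos": [0, 0, 1.0], "delta_rot": [0, 0, 0], "hand": 5.0}, {"delta_pos": [0, 0, 1.0], "delta_rot": [0, 0, 0], "hand": 5.0}, {"delta_pos": [0, 0, 1.5], "delta_rot": [0, 0, 0], "hand": 5.0}, {"delta_pos": [0, 0, 2.0], "delta_rot": [0, 0, 0], "hand": 5.0}, {"delta_pos": [0, 0, 2.0], "delta_rot": [0, 0, 0], "hand": 5.0}, {"delta_pos": [0, 0, 2.0], "delta_rot": [0, 0, 0], "hand": 5.0}, {"delta_pos": [0, 0, 2.5], "delta_rot": [0, 0, 0], "hand": 5.0}, {"delta_pos": [0, 0, 2.5], "delta_rot": [0, 0, 0], "hand": 5.0}])

```text
t: 4.2
eef_pos: [0.3978, 0.2511, 0.3792]
ee_rot: [-3.141, 0.0, -1.045]
force: [0.2, 0.4, -5.8]
width: 0.0564
```

Call:
move_arm(rows=[{"delta_pos": [0, 0, 2.5], "delta_rot": [0, 0, 0], "hand": 5.0}, {"delta_pos": [0, 0, 2.5], "delta_rot": [0, 0, 0], "hand": 5.0}, {"delta_pos": [0, 0, 2.0], "delta_rot": [0, 0, 0], "hand": 5.0}, {"delta_pos": [0, 0, 0.5], "delta_rot": [0, 0, 0], "hand": 5.0}, {"delta_pos": [0, 0, 0], "delta_rot": [0, 0, 0], "hand": 5.0}, {"delta_pos": [0, 0, 0], "delta_rot": [0, 0, 0], "hand": 5.0}, {"delta_pos": [0, 0, 0], "delta_rot": [0, 0, 0], "hand": 5.0}, {"delta_pos": [0, 0, 0], "delta_rot": [0, 0, 0], "hand": 5.0}, {"delta_pos": [0, 0, 0], "delta_rot": [0, 0, 0], "hand": 5.0}, {"delta_pos": [0, 0, 0], "delta_rot": [0, 0, 0], "hand": 5.0}])

```text
t: 5.2
eef_pos: [0.398, 0.2513, 0.4523]
ee_rot: [3.141, -0.0, -1.045]
force: [0.1, -0.4, -3.8]
width: 0.0563
```

```bash
python3 - <<'E'
from h import *
for n,(x0,y0,x1,y1) in (("side",(130,10,290,210)),("top",(110,200,230,290))):
    im=grab_frame(n); cv2.imwrite(f"pics/{n}2.png",im); cv2.imwrite(f"pics/{n}2z.png",cv2.resize(im[y0:y1,x0:x1],None,fx=3,fy=3,interpolation=cv2.INTER_CUBIC))
print(get_state()["eef_pos"],get_state()["force"],get_state()["moment"])
E
```

```text
[0.398  0.2513 0.4525] [-0.0718  0.4767 -5.7154] [ 0.0783 -0.0114 -0.022 ]
```

View pics/side2z.png

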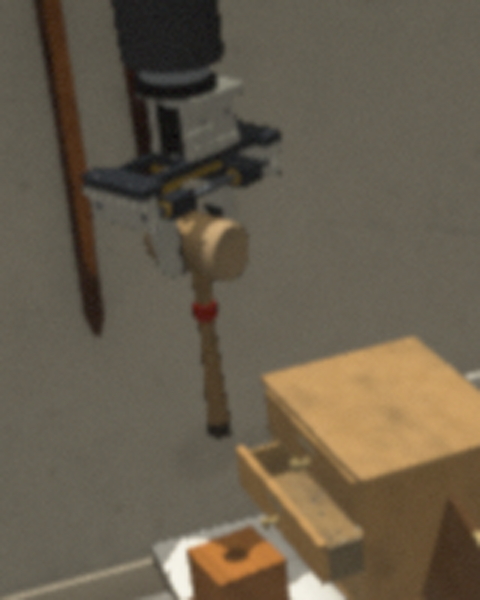

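```bash
python3 - <<'E'
from h import *
for z in (.4495,.42,.40,.35,.30,.2375): print(z,proj("side",[.398,.2513,z]), ((proj("side",[.398,.2513,z])-[130,10])*3).round(1))
im=cv2.imread("pics/side2.png"); hsv=cv2.cvtColor(im,cv2.COLOR_BGR2HSV)
# handle: differs from grey wall
m=cv2.inRange(hsv,(0,75,50),(25,255,255))
for r in range(105,158,3):
    c=np.where(m[r,185:215]>0)[0]+185; print(r,c.min() if len(c) else None,c.max() if len(c) else None, im[r,196:206].tolist() if r==153 else "")
cv2.imwrite("pics/top2zz.png",cv2.resize(cv2.imread("pics/top2.png")[200:290,110:230],None,fx=5,fy=5))
cv2.imwrite("pics/side2zz.png",cv2.resize(im[75:165,170:230],None,fx=6.5,fy=6.5,interpolation=cv2.INTER_CUBIC))
E
```

```text
0.4495 [195.0229  90.1661] [195.1 240.5]
0.42 [196.2295  99.7032] [198.7 269.1]
0.4 [197.0293 106.0257] [201.1 288.1]
0.35 [198.9676 121.3465] [206.9 334. ]
0.3 [200.8227 136.0101] [212.5 378. ]
0.2375 [203.0327 153.4779] [219.1 430.4]
105 194 200 
108 195 200 
111 194 202 
114 194 202 
117 196 201 
120 197 201 
123 197 201 
126 197 202 
129 197 202 
132 198 203 
135 198 203 
138 198 204 
141 198 204 
144 199 205 
147 199 205 
150 199 205 
153 None None [[81, 93, 97], [78, 90, 96], [68, 80, 84], [42, 50, 53], [27, 32, 36], [28, 31, 34], [26, 32, 35], [27, 30, 34], [23, 29, 31], [31, 34, 37]]
156 None None
```

View pics/side2zz.png

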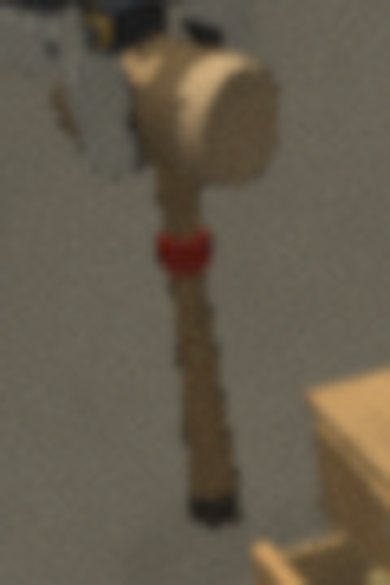

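View pics/top2zz.png

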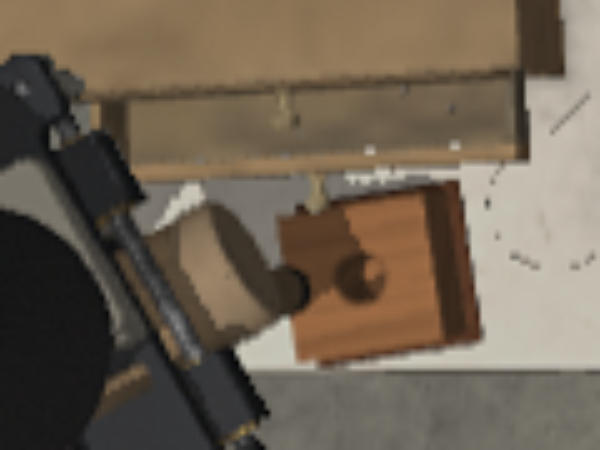

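```bash
python3 - <<'E'
from h import *
c=np.array([.398,.2513,.2405])
print(proj("top",c), [((proj("top",c+.0125*np.array([np.cos(t),np.sin(t),0]))-[110,200])*5).round() for t in (0,-np.pi/2,np.pi)], proj("top",[.398,.2513,.4495]))
E
```

```text
[166.1323 258.4057] [array([281., 267.]), array([306., 292.]), array([280., 317.])] [138.7696 263.2654]
```

Call:
move_arm(rows=[{"delta_pos": [0.2, -1.0, 0], "delta_rot": [0, 0, -2], "hand": 5.0}, {"delta_pos": [0.4, -2.5, 0], "delta_rot": [0, 0, -3], "hand": 5.0}, {"delta_pos": [0.6, -3.5, 0], "delta_rot": [0, 0, -4], "hand": 5.0}, {"delta_pos": [0.8, -3.5, 0], "delta_rot": [0, 0, -4], "hand": 5.0}, {"delta_pos": [0.8, -3.5, 0], "delta_rot": [0, 0, -4], "hand": 5.0}, {"delta_pos": [0.8, -3.5, 0], "delta_rot": [0, 0, -4], "hand": 5.0}, {"delta_pos": [0.8, -3.5, 0], "delta_rot": [0, 0, -4], "hand": 5.0}, {"delta_pos": [0.8, -3.5, 0], "delta_rot": [0, 0, -4], "hand": 5.0}, {"delta_pos": [0.5, -3.5, 0], "delta_rot": [0, 0, -4], "hand": 5.0}, {"delta_pos": [0.5, -3.0, 0], "delta_rot": [0, 0, -4], "hand": 5.0}])

```text
t: 6.3
eef_pos: [0.4596, -0.0609, 0.4528]
ee_rot: [-3.141, -0.0, -1.695]
force: [1.1, 1.1, -5.2]
width: 0.0561
```

Call:
move_arm(rows=[{"delta_pos": [0.0, -3.0, 0], "delta_rot": [0, 0, -4], "hand": 5.0}, {"delta_pos": [0.0, -3.0, 0], "delta_rot": [0, 0, -4], "hand": 5.0}, {"delta_pos": [0.0, -3.0, 0], "delta_rot": [0, 0, -4], "hand": 5.0}, {"delta_pos": [0.0, -3.0, 0], "delta_rot": [0, 0, -4], "hand": 5.0}, {"delta_pos": [0.5, -3.0, 0], "delta_rot": [0, 0, -4], "hand": 5.0}, {"delta_pos": [0.5, -2.0, 0], "delta_rot": [0, 0, -4], "hand": 5.0}, {"delta_pos": [0.5, -1.5, 0], "delta_rot": [0, 0, -2.4], "hand": 5.0}, {"delta_pos": [0.5, -1.0, 0], "delta_rot": [0, 0, 0], "hand": 5.0}, {"delta_pos": [0, 0, 0], "delta_rot": [0, 0, 0], "hand": 5.0}, {"delta_pos": [0, 0, 0], "delta_rot": [0, 0, 0], "hand": 5.0}])

```text
t: 7.3
eef_pos: [0.4801, -0.2534, 0.4523]
ee_rot: [3.141, 0.0, -2.15]
force: [0.8, -0.3, -4.2]
width: 0.0567
```

```bash
python3 - <<'E'
from h import *
s=get_state(); print(s["t"],s["eef_pos"],s["ee_rot"],s["force"],s["width"],s["q"])
E
```

```text
7.3 [ 0.4801 -0.2534  0.4523] [ 3.141   0.     -2.1504] [ 0.7611 -0.3312 -4.1998] 0.05671814323050829 [-0.1247  0.0741  0.095  -0.0003 -1.5922 -0.4549]
```

Call:
move_arm(rows=[{"delta_pos": [0.5, -0.4, 0], "delta_rot": [0, 0, 0], "hand": 5.0}, {"delta_pos": [0.5, -0.4, 0], "delta_rot": [0, 0, 0], "hand": 5.0}, {"delta_pos": [0.5, -0.4, 0], "delta_rot": [0, 0, 0], "hand": 5.0}, {"delta_pos": [0.46, -0.48, 0], "delta_rot": [0, 0, 0], "hand": 5.0}, {"delta_pos": [0, 0, 0], "delta_rot": [0, 0, 0], "hand": 5.0}, {"delta_pos": [0, 0, 0], "delta_rot": [0, 0, 0], "hand": 5.0}, {"delta_pos": [0, 0, -0.5], "delta_rot": [0, 0, 0], "hand": 5.0}, {"delta_pos": [0, 0, -0.5], "delta_rot": [0, 0, 0], "hand": 5.0}, {"delta_pos": [0, 0, 0], "delta_rot": [0, 0, 0], "hand": 5.0}, {"delta_pos": [0, 0, 0], "delta_rot": [0, 0, 0], "hand": 5.0}])

```text
t: 8.3
eef_pos: [0.4994, -0.2704, 0.4425]
ee_rot: [3.141, -0.0, -2.151]
force: [-0.0, -0.3, -4.9]
width: 0.0567
```

```bash
python3 - <<'E'
from h import *
for n,(x0,y0,x1,y1) in (("side",(250,120,370,320)),("top",(310,130,460,260))):
    im=grab_frame(n); cv2.imwrite(f"pics/{n}3.png",im); cv2.imwrite(f"pics/{n}3z.png",cv2.resize(im[y0:y1,x0:x1],None,fx=3 if n=="side" else 4.5,fy=3 if n=="side" else 4.5,interpolation=cv2.INTER_CUBIC))
s=get_state();print(s["eef_pos"],s["ee_rot"],s["force"])
p=s["eef_pos"]; print(proj("side",p-[0,0,.003]),proj("side",p-[0,0,.1]),proj("side",p-[0,0,.215]),proj("top",p-[0,0,.215]))
E
```

```text
[ 0.4996 -0.2705  0.4428] [-3.1412  0.     -2.1513] [-0.2868 -1.2857 -5.3585]
[315.0379 170.6155] [313.3743 206.2696] [311.6293 243.6711] [375.2247 216.5721]
```

View pics/side3z.png

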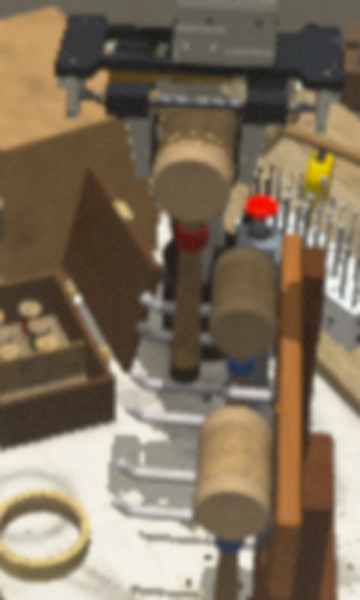

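View pics/top3z.png

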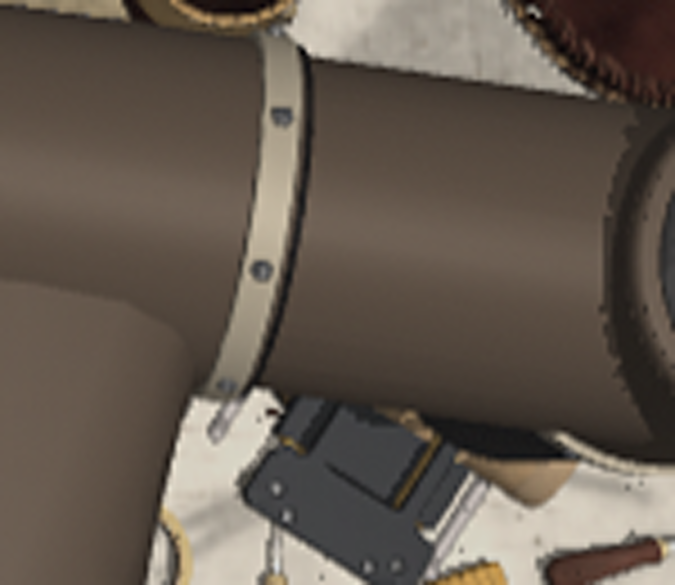

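```bash
python3 - <<'E'
from h import *
a=np.radians(-33.25); hx=np.array([np.cos(a),np.sin(a),0]); hy=np.array([-hx[1],hx[0],0])
im=cv2.imread("pics/side0.png"); g=cv2.cvtColor(im,cv2.COLOR_BGR2GRAY).astype(np.float32)
def prof(u,z,vs):
    P=np.array([proj("side",[*(u*hx+v*hy)[:2],z]) for v in vs],np.float32)
    return cv2.remap(g,P[:,0].reshape(1,-1),P[:,1].reshape(1,-1),cv2.INTER_LINEAR)[0].astype(int)
vs=np.arange(-.1,.2,.004)
print((vs*1000).astype(int))
for u in (.53,.54,.55,.56,.57,.58): print(u,prof(u,.195,vs))
E
python3 - <<'E'
import cv2
s=cv2.imread("pics/side3.png")
cv2.imwrite("pics/z3.png",cv2.resize(s[205:300,275:345],None,fx=6.3,fy=6.3,interpolation=cv2.INTER_CUBIC))
s=cv2.imread("pics/side0.png")
cv2.imwrite("pics/z4.png",cv2.resize(s[205:300,275:345],None,fx=6.3,fy=6.3,interpolation=cv2.INTER_CUBIC))
E
```

```text
[-100  -96  -92  -88  -83  -79  -75  -71  -67  -63  -59  -55  -51  -47
  -43  -39  -35  -31  -27  -23  -19  -15  -11   -7   -3    0    4    8
   12   16   20   24   28   32   36   40   44   48   52   56   60   64
   68   72   76   80   84   88   92   96  100  104  108  112  116  120
  124  128  132  136  140  144  148  152  156  160  164  168  172  176
  180  184  188  192  196  200]
0.53 [237 238 238 234 191 150 161 186 217 230 233 236 239 234 190 150 162 186
 217 232 234 235 237 238 239 240 240 239 238 229 189 146 153 174 191 199
 199 202 204 195 163 141 151 171 190 204 207 208 206 206 206 206 203 199
 192 174 147 133 147 170 192 212 219 219 219 206 170 145 147 162 174 175
 163 138 121 117]
0.54 [219 227 236 230 187 176 205 201 199 226 236 237 235 222 183 177 214 226
 232 232 220 226 234 237 238 238 237 235 220 185 156 171 205 215 220 218
 209 200 191 170 150 168 198 202 201 204 203 200 197 196 198 198 191 181
 171 152 134 164 198 188 158 134 121 115 105 100 121 159 189 179 130  79
  49  46  51  54]
0.55 [175 226 236 226 182 176 210 196 177 219 235 238 238 229 182 177 209 222
 230 
[... 476 characters left out ...]
 175 118  62  40  39  41  60 105 159 188 164 110  60
  39  35  35  35]
0.57 [192 231 237 227 184 177 207 186 177 224 237 237 236 220 177 177 212 216
 217 195 155 166 202 220 227 227 216 186 149 135 141 170 204 205 196 197
 203 203 189 163 146 170 199 197 186 187 194 197 193 169 122  70  41  38
  41  61 109 164 195 171 114  59  43  42  45  65 109 159 185 165 112  60
  39  36  35  35]
0.58 [170 208 185 158 136 133 144 134 132 147 160 172 186 182 144 139 155 165
 180 166 138 150 163 167 168 162 152 140 124 115 124 157 187 193 193 201
 206 189 157 135 134 165 194 189 182 186 195 205 204 186 136  71  37  38
  38  59 103 152 175 152 103  70  61  65  69  81 110 145 164 155 115  74
  58  57  59  59]
```

View pics/z3.png

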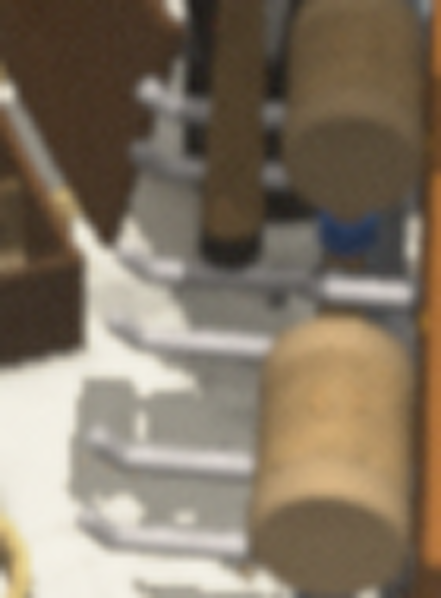

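View pics/z4.png

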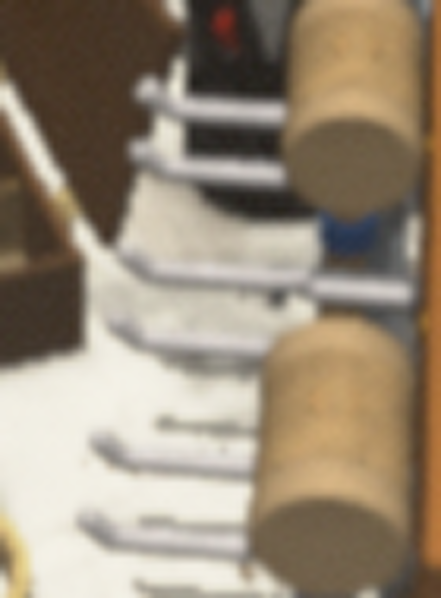

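Call:
move_arm(rows=[{"delta_pos": [0, 0, -0.6], "delta_rot": [0, 0, 0], "hand": 5.0}, {"delta_pos": [0, 0, -0.8], "delta_rot": [0, 0, 0], "hand": 5.0}, {"delta_pos": [0, 0, -0.8], "delta_rot": [0, 0, 0], "hand": 5.0}, {"delta_pos": [0, 0, -0.8], "delta_rot": [0, 0, 0], "hand": 5.0}, {"delta_pos": [0, 0, -1.0], "delta_rot": [0, 0, 0], "hand": 5.0}, {"delta_pos": [0, 0, -1.0], "delta_rot": [0, 0, 0], "hand": 5.0}, {"delta_pos": [0, 0, -1.0], "delta_rot": [0, 0, 0], "hand": 5.0}, {"delta_pos": [0, 0, -1.0], "delta_rot": [0, 0, 0], "hand": 5.0}, {"delta_pos": [0, 0, 0], "delta_rot": [0, 0, 0], "hand": 5.0}, {"delta_pos": [0, 0, 0], "delta_rot": [0, 0, 0], "hand": 5.0}])

```text
t: 9.4
eef_pos: [0.4996, -0.2706, 0.3725]
ee_rot: [3.141, -0.0, -2.151]
force: [-0.0, 0.3, -4.4]
width: 0.0563
```

```bash
python3 - <<'E'
from h import *
im=grab_frame("side"); cv2.imwrite("pics/side4.png",im); cv2.imwrite("pics/side4z.png",cv2.resize(im[160:310,265:365],None,fx=4,fy=4,interpolation=cv2.INTER_CUBIC))
s=get_state();print(s["eef_pos"],s["ee_rot"],s["force"],s["moment"])
E
```

```text
[ 0.4998 -0.2706  0.373 ] [-3.1409 -0.0001 -2.1512] [-0.0722 -0.3641 -5.0047] [ 0.0368 -0.0969 -0.0329]
```

View pics/side4z.png

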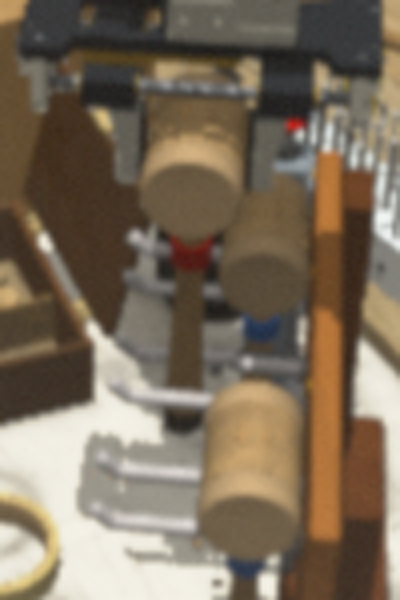

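Call:
move_arm(rows=[{"delta_pos": [0, 0, -1.0], "delta_rot": [0, 0, 0], "hand": 5.0}, {"delta_pos": [0, 0, -1.5], "delta_rot": [0, 0, 0], "hand": 5.0}, {"delta_pos": [0, 0, -1.5], "delta_rot": [0, 0, 0], "hand": 5.0}, {"delta_pos": [0, 0, -1.5], "delta_rot": [0, 0, 0], "hand": 5.0}, {"delta_pos": [0, 0, -1.5], "delta_rot": [0, 0, 0], "hand": 5.0}, {"delta_pos": [0, 0, -1.5], "delta_rot": [0, 0, 0], "hand": 5.0}, {"delta_pos": [0, 0, -1.5], "delta_rot": [0, 0, 0], "hand": 5.0}, {"delta_pos": [0, 0, -1.0], "delta_rot": [0, 0, 0], "hand": 5.0}, {"delta_pos": [0, 0, -1.0], "delta_rot": [0, 0, 0], "hand": 5.0}, {"delta_pos": [0, 0, -0.5], "delta_rot": [0, 0, 0], "hand": 5.0}])

```text
t: 10.45
eef_pos: [0.4994, -0.2704, 0.2466]
ee_rot: [3.141, -0.0, -2.151]
force: [-0.3, 0.2, -4.2]
width: 0.0568
```

```bash
python3 - <<'E'
from h import *
im=grab_frame("side"); cv2.imwrite("pics/side5.png",im); cv2.imwrite("pics/side5z.png",cv2.resize(im[160:310,265:365],None,fx=4,fy=4,interpolation=cv2.INTER_CUBIC))
s=get_state();print(s["eef_pos"],s["ee_rot"],s["force"],s["moment"])
E
```

```text
[ 0.4993 -0.2703  0.2462] [ 3.1403 -0.0003 -2.1515] [-0.6789  1.0363 -6.1346] [0.1521 0.01   0.0482]
```

View pics/side5z.png

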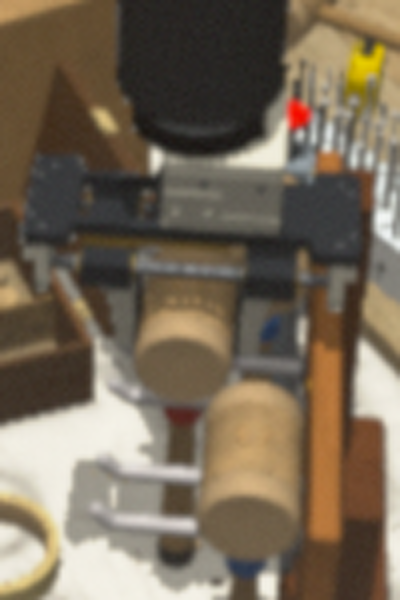

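Call:
move_arm(rows=[{"delta_pos": [0, 0, -0.4], "delta_rot": [0, 0, 0], "hand": 5.0}, {"delta_pos": [0, 0, -0.3], "delta_rot": [0, 0, 0], "hand": 5.0}, {"delta_pos": [0, 0, -0.2], "delta_rot": [0, 0, 0], "hand": 5.0}, {"delta_pos": [0, 0, -0.2], "delta_rot": [0, 0, 0], "hand": 5.0}, {"delta_pos": [0, 0, -0.1], "delta_rot": [0, 0, 0], "hand": 5.0}, {"delta_pos": [0, 0, -0.1], "delta_rot": [0, 0, 0], "hand": 5.0}, {"delta_pos": [0, 0, -0.1], "delta_rot": [0, 0, 0], "hand": 5.0}, {"delta_pos": [0, 0, 0], "delta_rot": [0, 0, 0], "hand": 5.0}, {"delta_pos": [0, 0, 0], "delta_rot": [0, 0, 0], "hand": 5.0}, {"delta_pos": [0, 0, 0], "delta_rot": [0, 0, 0], "hand": 5.0}])

```text
t: 11.5
eef_pos: [0.4997, -0.2705, 0.2336]
ee_rot: [-3.141, 0.0, -2.151]
force: [1.0, -0.2, -5.6]
width: 0.0563
```

Call:
move_arm(rows=[{"delta_pos": [0, 0, -0.1], "delta_rot": [0, 0, 0], "hand": 5.0}, {"delta_pos": [0, 0, -0.1], "delta_rot": [0, 0, 0], "hand": 5.0}, {"delta_pos": [0, 0, -0.1], "delta_rot": [0, 0, 0], "hand": 5.0}, {"delta_pos": [0, 0, 0], "delta_rot": [0, 0, 0], "hand": 5.0}, {"delta_pos": [0, 0, 0], "delta_rot": [0, 0, 0], "hand": 5.0}, {"delta_pos": [0, 0, 0], "delta_rot": [0, 0, 0], "hand": 5.0}, {"delta_pos": [0, 0, 0], "delta_rot": [0, 0, 0], "hand": 5.0}, {"delta_pos": [0, 0, 0], "delta_rot": [0, 0, 0], "hand": 5.0}, {"delta_pos": [0, 0, 0], "delta_rot": [0, 0, 0], "hand": 5.0}, {"delta_pos": [0, 0, 0], "delta_rot": [0, 0, 0], "hand": 5.0}])

```text
t: 12.5
eef_pos: [0.4997, -0.2706, 0.2308]
ee_rot: [-3.141, 0.0, -2.151]
force: [-0.6, 2.1, 2.2]
width: 0.0565
```

Call:
move_arm(rows=[{"delta_pos": [0, 0, 0], "delta_rot": [0, 0, 0], "hand": 6.2}, {"delta_pos": [0, 0, 0], "delta_rot": [0, 0, 0], "hand": 6.6}, {"delta_pos": [0, 0, 0], "delta_rot": [0, 0, 0], "hand": 7.0}, {"delta_pos": [0, 0, 0], "delta_rot": [0, 0, 0], "hand": 7.4}, {"delta_pos": [0, 0, 0], "delta_rot": [0, 0, 0], "hand": 7.4}, {"delta_pos": [0, 0, 0], "delta_rot": [0, 0, 0], "hand": 7.4}, {"delta_pos": [0, 0, 0], "delta_rot": [0, 0, 0], "hand": 7.4}, {"delta_pos": [0, 0, 0], "delta_rot": [0, 0, 0], "hand": 7.4}, {"delta_pos": [0, 0, 0], "delta_rot": [0, 0, 0], "hand": 7.4}, {"delta_pos": [0, 0, 0], "delta_rot": [0, 0, 0], "hand": 7.4}])

```text
t: 13.5
eef_pos: [0.4996, -0.2705, 0.2305]
ee_rot: [3.142, -0.0, -2.151]
force: [-0.3, 0.6, -0.9]
width: 0.0738
```

```bash
python3 - <<'E'
from h import *
im=grab_frame("side"); cv2.imwrite("pics/side6.png",im); cv2.imwrite("pics/side6z.png",cv2.resize(im[180:310,265:365],None,fx=4.5,fy=4.5,interpolation=cv2.INTER_CUBIC))
s=get_state();print(s["eef_pos"],s["ee_rot"],s["force"],s["moment"],s["width"])
E
```

```text
[ 0.4996 -0.2705  0.2306] [ 3.1416  0.     -2.1513] [-0.5773  0.0994 -0.0619] [ 0.0932 -0.1003  0.0232] 0.07419307245234115
```

View pics/side6z.png

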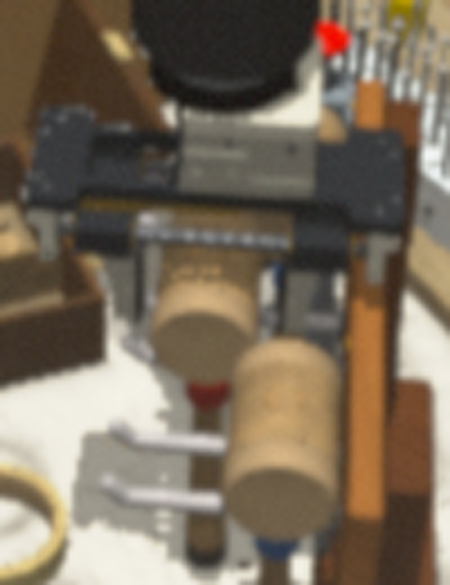

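Call:
move_arm(rows=[{"delta_pos": [0, 0, 0.5], "delta_rot": [0, 0, 0], "hand": 7.4}, {"delta_pos": [0, 0, 1.0], "delta_rot": [0, 0, 0], "hand": 7.4}, {"delta_pos": [0, 0, 1.5], "delta_rot": [0, 0, 0], "hand": 7.4}, {"delta_pos": [0, 0, 1.5], "delta_rot": [0, 0, 0], "hand": 7.4}, {"delta_pos": [0, 0, 1.5], "delta_rot": [0, 0, 0], "hand": 7.4}, {"delta_pos": [0, 0, 1.0], "delta_rot": [0, 0, 0], "hand": 5.0}, {"delta_pos": [-1.4, 0.9, 0], "delta_rot": [0, 0, 0], "hand": 2.0}, {"delta_pos": [-1.4, 0.9, 0], "delta_rot": [0, 0, 0], "hand": 0}, {"delta_pos": [-1.4, 0.9, 0], "delta_rot": [0, 0, 0], "hand": 0}, {"delta_pos": [-1.4, 0.9, 0], "delta_rot": [0, 0, 0], "hand": 0}])

```text
t: 14.55
eef_pos: [0.443, -0.2342, 0.301]
ee_rot: [-3.141, 0.0, -2.151]
force: [0.2, -0.0, -0.3]
width: 0.0395
```

```bash
python3 - <<'E'
from h import *
for n in("side","top"):
    im=grab_frame(n); cv2.imwrite(f"pics/{n}7.png",im)
    x0,y0,x1,y1=(265,160,365,310) if n=="side" else (310,130,460,260)
    cv2.imwrite(f"pics/{n}7z.png",cv2.resize(im[y0:y1,x0:x1],None,fx=4,fy=4,interpolation=cv2.INTER_CUBIC))
s=get_state();print(s["t"],s["eef_pos"],s["ee_rot"],s["force"],s["moment"],s["width"])
a=np.radians(-33.25); hx=np.array([np.cos(a),np.sin(a),0]); hy=np.array([-hx[1],hx[0],0])
print(s["eef_pos"]@hx,s["eef_pos"]@hy)
E
```

```text
14.65 [ 0.4424 -0.2338  0.3015] [-3.1406  0.0008 -2.151 ] [-0.3342 -0.3727  0.8529] [ 0.0142 -0.198  -0.0155] 0.03192723722743129
0.49816181775085605 0.04698114958420503
```

View pics/side7z.png

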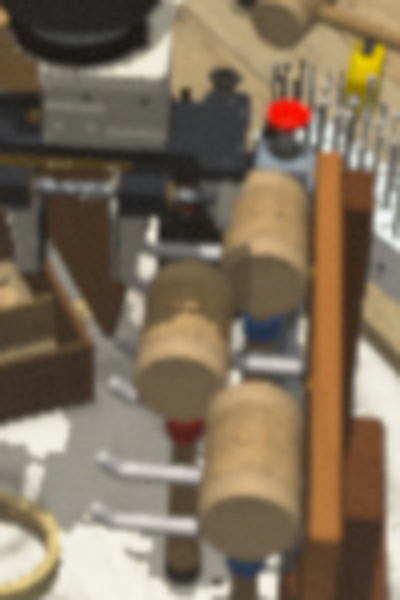

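View pics/top7z.png

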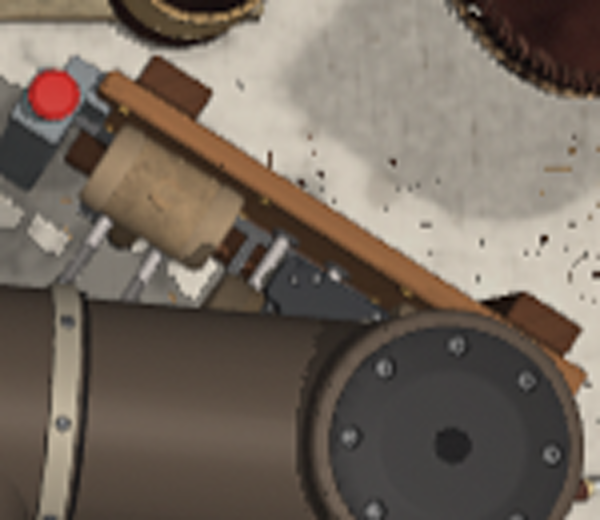

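Call:
move_arm(rows=[{"delta_pos": [0, 0, 0], "delta_rot": [0, 0, 0], "hand": 0}, {"delta_pos": [0, 0, 0], "delta_rot": [0, 0, 0], "hand": 0}, {"delta_pos": [0, 0, 0], "delta_rot": [0, 0, 0], "hand": 0}, {"delta_pos": [0, 0, 0], "delta_rot": [0, 0, 0], "hand": 0}, {"delta_pos": [0, 0, -1.0], "delta_rot": [0, 0, 0], "hand": 0}, {"delta_pos": [0, 0, -1.5], "delta_rot": [0, 0, 0], "hand": 0}, {"delta_pos": [0, 0, -1.5], "delta_rot": [0, 0, 0], "hand": 0}, {"delta_pos": [0, 0, -1.0], "delta_rot": [0, 0, 0], "hand": 0}, {"delta_pos": [0, 0, -1.0], "delta_rot": [0, 0, 0], "hand": 0}, {"delta_pos": [0, 0, 0], "delta_rot": [0, 0, 0], "hand": 0}])

```text
t: 15.65
eef_pos: [0.4429, -0.2343, 0.239]
ee_rot: [3.139, -0.001, -2.152]
force: [0.7, 0.5, 0.4]
width: 0.0004
```

```bash
python3 - <<'E'
from h import *
n="side"
im=grab_frame(n); cv2.imwrite(f"pics/{n}8.png",im)
x0,y0,x1,y1=(255,170,365,310)
cv2.imwrite(f"pics/{n}8z.png",cv2.resize(im[y0:y1,x0:x1],None,fx=4.2,fy=4.2,interpolation=cv2.INTER_CUBIC))
s=get_state();print(s["t"],s["eef_pos"],s["ee_rot"],s["force"],s["moment"],s["width"])
E
```

```text
15.7 [ 0.4434 -0.2345  0.24  ] [ 3.1405 -0.0007 -2.1513] [-0.329  -0.2727 -0.2919] [ 0.0456 -0.1076  0.0387] 0.00039432828639456626
```

View pics/side8z.png

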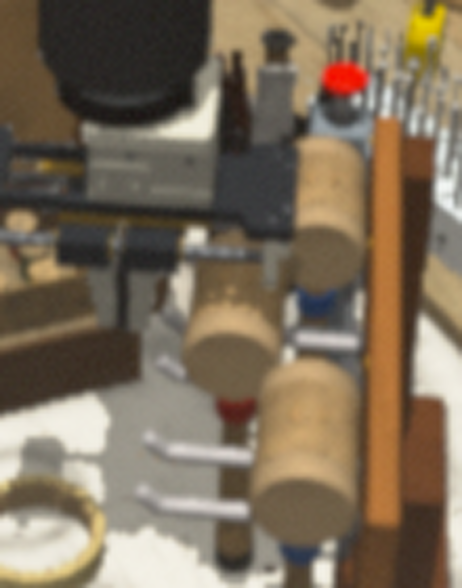

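```bash
python3 - <<'E'
from h import *
a=np.radians(-33.25); hx=np.array([np.cos(a),np.sin(a),0]); hy=np.array([-hx[1],hx[0],0])
o,d=ray("side",(319.8,238.3))
for v in (.007,.027,.047,.067,.086):
    s=(v-o@hy)/(d@hy); p=o+s*d; print(v,p@hx,p[2])
# finger tips check
o,d=ray("side",(255+105/4.2,170+325/4.2))
for v in (.035,.047,.06):
    s=(v-o@hy)/(d@hy); p=o+s*d; print("tip",v,p@hx,p[2])
E
```

```text
0.007 0.5856230498867978 0.2824397140714602
0.027 0.585433987234275 0.265076452887274
0.047 0.5852449245817523 0.2477131917030876
0.067 0.5850558619292294 0.2303499305189014
0.086 0.5848762524093328 0.21385483239392433
tip 0.035 0.48939713184585665 0.2192732685752692
tip 0.047 0.487878865201131 0.20828645006133062
tip 0.06 0.4862340763360116 0.19638406333789715
```

Call:
move_arm(rows=[{"delta_pos": [0.25, -0.16, 0], "delta_rot": [0, 0, 0], "hand": 0}, {"delta_pos": [0.25, -0.16, 0], "delta_rot": [0, 0, 0], "hand": 0}, {"delta_pos": [0.25, -0.16, 0], "delta_rot": [0, 0, 0], "hand": 0}, {"delta_pos": [0.25, -0.16, 0], "delta_rot": [0, 0, 0], "hand": 0}, {"delta_pos": [0.25, -0.16, 0], "delta_rot": [0, 0, 0], "hand": 0}, {"delta_pos": [0.25, -0.16, 0], "delta_rot": [0, 0, 0], "hand": 0}, {"delta_pos": [0.17, -0.11, 0], "delta_rot": [0, 0, 0], "hand": 0}, {"delta_pos": [0.17, -0.11, 0], "delta_rot": [0, 0, 0], "hand": 0}, {"delta_pos": [0.17, -0.11, 0], "delta_rot": [0, 0, 0], "hand": 0}, {"delta_pos": [0.17, -0.11, 0], "delta_rot": [0, 0, 0], "hand": 0}])

```text
t: 16.7
eef_pos: [0.465, -0.2484, 0.2405]
ee_rot: [3.141, -0.0, -2.151]
force: [-2.8, 1.7, 3.0]
width: 0.0005
```

```bash
cat > look.py <<'E'
from h import *
import sys
k=sys.argv[1]
n="side"
im=grab_frame(n); cv2.imwrite(f"pics/{n}{k}.png",im)
x0,y0,x1,y1=(255,170,365,310)
cv2.imwrite(f"pics/{n}{k}z.png",cv2.resize(im[y0:y1,x0:x1],None,fx=4.2,fy=4.2,interpolation=cv2.INTER_CUBIC))
s=get_state()
a=np.radians(-33.25); hx=np.array([np.cos(a),np.sin(a),0]); hy=np.array([-hx[1],hx[0],0])
print(s["t"],s["eef_pos"],"hx,hy",s["eef_pos"]@hx,s["eef_pos"]@hy,"F hx,hy,z",s["force"]@hx,s["force"]@hy,s["force"][2],s["width"])
E
python3 look.py 9
```

```text
16.75 [ 0.4656 -0.2486  0.2406] hx,hy 0.5256699596492932 0.047336871424859234 F hx,hy,z -0.27452610338763217 -0.28781500103421886 -0.10807915933318513 0.00048475106161460974
```

View pics/side9z.png

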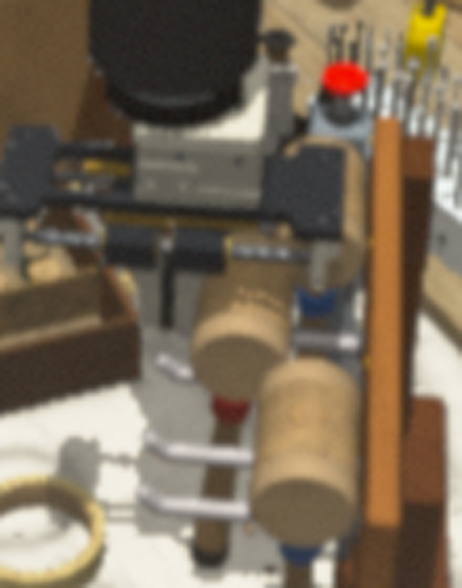

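Call:
move_arm(rows=[{"delta_pos": [0.17, -0.11, 0], "delta_rot": [0, 0, 0], "hand": 0}, {"delta_pos": [0.17, -0.11, 0], "delta_rot": [0, 0, 0], "hand": 0}, {"delta_pos": [0.17, -0.11, 0], "delta_rot": [0, 0, 0], "hand": 0}, {"delta_pos": [0.17, -0.11, 0], "delta_rot": [0, 0, 0], "hand": 0}, {"delta_pos": [0.17, -0.11, 0], "delta_rot": [0, 0, 0], "hand": 0}, {"delta_pos": [0.08, -0.05, 0], "delta_rot": [0, 0, 0], "hand": 0}, {"delta_pos": [0.08, -0.05, 0], "delta_rot": [0, 0, 0], "hand": 0}, {"delta_pos": [0.08, -0.05, 0], "delta_rot": [0, 0, 0], "hand": 0}, {"delta_pos": [0.08, -0.05, 0], "delta_rot": [0, 0, 0], "hand": 0}, {"delta_pos": [0.08, -0.05, 0], "delta_rot": [0, 0, 0], "hand": 0}])

```text
t: 17.75
eef_pos: [0.4776, -0.2564, 0.2405]
ee_rot: [3.141, -0.0, -2.151]
force: [-5.0, 2.5, 4.5]
width: 0.0005
```

```bash
python3 look.py 10
```

```text
17.8 [ 0.4778 -0.2565  0.2405] hx,hy 0.5402260167758187 0.047447822599097696 F hx,hy,z -3.640908789346051 -0.6251201500138451 2.9145146979602923 0.0004550610489005708
```

View pics/side10z.png

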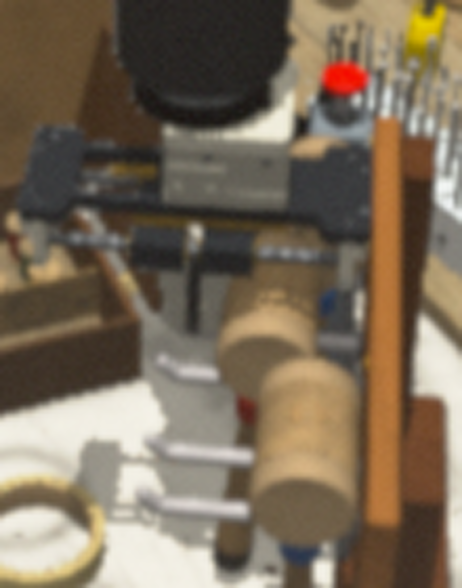

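Call:
move_arm(rows=[{"delta_pos": [0.08, -0.05, 0], "delta_rot": [0, 0, 0], "hand": 0}, {"delta_pos": [0.08, -0.05, 0], "delta_rot": [0, 0, 0], "hand": 0}, {"delta_pos": [0.08, -0.05, 0], "delta_rot": [0, 0, 0], "hand": 0}, {"delta_pos": [0.08, -0.05, 0], "delta_rot": [0, 0, 0], "hand": 0}, {"delta_pos": [0.08, -0.05, 0], "delta_rot": [0, 0, 0], "hand": 0}, {"delta_pos": [0.08, -0.06, 0], "delta_rot": [0, 0, 0], "hand": 0}, {"delta_pos": [0.08, -0.06, 0], "delta_rot": [0, 0, 0], "hand": 0}, {"delta_pos": [0.08, -0.06, 0], "delta_rot": [0, 0, 0], "hand": 0}, {"delta_pos": [0.08, -0.05, 0], "delta_rot": [0, 0, 0], "hand": 0}, {"delta_pos": [0.08, -0.05, 0], "delta_rot": [0, 0, 0], "hand": 0}])

```text
t: 18.8
eef_pos: [0.4861, -0.2619, 0.2406]
ee_rot: [-3.141, 0.0, -2.151]
force: [-0.0, 0.4, 0.3]
width: -0.0
```

```bash
python3 look.py 11
```

```text
18.85 [ 0.4863 -0.2619  0.2406] hx,hy 0.5503484000009852 0.04759903303276828 F hx,hy,z 0.4765339602156324 1.0434141337851006 1.1899232389503989 0.000529156880307064
```

View pics/side11z.png

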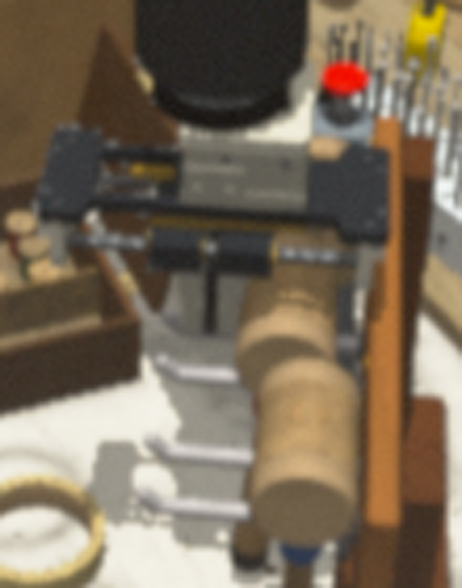

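Call:
move_arm(rows=[{"delta_pos": [0.08, -0.05, 0], "delta_rot": [0, 0, 0], "hand": 0}, {"delta_pos": [0.08, -0.06, 0], "delta_rot": [0, 0, 0], "hand": 0}, {"delta_pos": [0.08, -0.06, 0], "delta_rot": [0, 0, 0], "hand": 0}, {"delta_pos": [0.08, -0.06, 0], "delta_rot": [0, 0, 0], "hand": 0}, {"delta_pos": [0.08, -0.05, 0], "delta_rot": [0, 0, 0], "hand": 0}, {"delta_pos": [0.08, -0.05, 0], "delta_rot": [0, 0, 0], "hand": 0}, {"delta_pos": [0.08, -0.05, 0], "delta_rot": [0, 0, 0], "hand": 0}, {"delta_pos": [0.08, -0.05, 0], "delta_rot": [0, 0, 0], "hand": 0}, {"delta_pos": [0, 0, 0], "delta_rot": [0, 0, 0], "hand": 0}, {"delta_pos": [0, 0, 0], "delta_rot": [0, 0, 0], "hand": 0}])

```text
t: 19.85
eef_pos: [0.4923, -0.2661, 0.2405]
ee_rot: [-3.142, -0.0, -2.151]
force: [-0.4, 0.3, -0.2]
width: 0.0006
```

```bash
python3 look.py 12
```

```text
19.9 [ 0.4923 -0.2661  0.2405] hx,hy 0.5576100631653651 0.04740691719748063 F hx,hy,z -0.648274979461832 0.23143832405248269 0.5990386330413395 0.0003856114719117295
```

View pics/side12z.png

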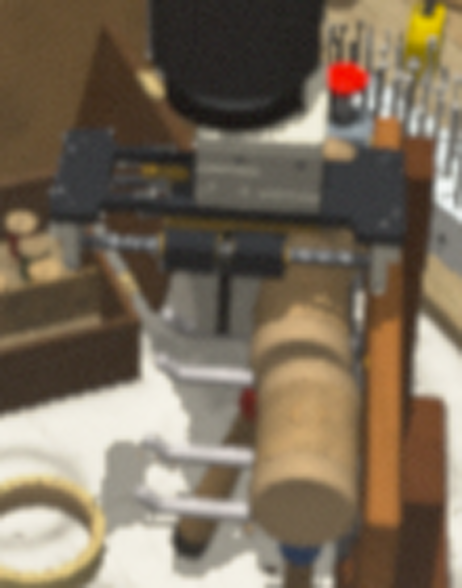

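Call:
move_arm(rows=[{"delta_pos": [0, 0, 0], "delta_rot": [0, 0, 0], "hand": 0}, {"delta_pos": [0, 0, 0], "delta_rot": [0, 0, 0], "hand": 0}, {"delta_pos": [0, 0, 0], "delta_rot": [0, 0, 0], "hand": 0}, {"delta_pos": [0, 0, 0], "delta_rot": [0, 0, 0], "hand": 0}, {"delta_pos": [0, 0, 0], "delta_rot": [0, 0, 0], "hand": 0}, {"delta_pos": [0, 0, 0], "delta_rot": [0, 0, 0], "hand": 0}, {"delta_pos": [0, 0, 0], "delta_rot": [0, 0, 0], "hand": 0}, {"delta_pos": [0, 0, 0], "delta_rot": [0, 0, 0], "hand": 0}, {"delta_pos": [0, 0, 0], "delta_rot": [0, 0, 0], "hand": 0}, {"delta_pos": [0, 0, 0], "delta_rot": [0, 0, 0], "hand": 0}])

```text
t: 20.9
eef_pos: [0.4923, -0.2661, 0.2406]
ee_rot: [3.142, -0.0, -2.151]
force: [-0.1, 0.7, 0.3]
width: 0.0005
```

```bash
python3 look.py 13
```

```text
20.95 [ 0.4923 -0.2661  0.2405] hx,hy 0.5576051865443592 0.04740608837924935 F hx,hy,z -0.09393820353062224 0.3813860188633919 -0.28343399835020194 0.0004071600255171898
```

View pics/side13z.png

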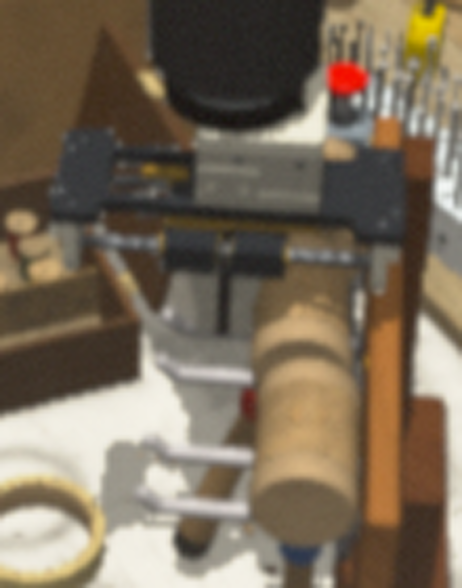

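Call:
move_arm(rows=[{"delta_pos": [-0.17, 0.11, 0], "delta_rot": [0, 0, 0], "hand": 0}, {"delta_pos": [-0.25, 0.16, 0], "delta_rot": [0, 0, 0], "hand": 0}, {"delta_pos": [-0.4, 0.27, 0], "delta_rot": [0, 0, 0], "hand": 0}, {"delta_pos": [-0.4, 0.27, 0], "delta_rot": [0, 0, 0], "hand": 0}, {"delta_pos": [-0.8, 0.55, 0], "delta_rot": [0, 0, 0], "hand": 0}, {"delta_pos": [-0.8, 0.55, 0], "delta_rot": [0, 0, 0], "hand": 0}, {"delta_pos": [0, 0, 0], "delta_rot": [0, 0, 0], "hand": 0}, {"delta_pos": [0, 0, 0], "delta_rot": [0, 0, 0], "hand": 0}, {"delta_pos": [0, 0, 0], "delta_rot": [0, 0, 0], "hand": 0}, {"delta_pos": [0, 0, 0], "delta_rot": [0, 0, 0], "hand": 0}])

```text
t: 21.95
eef_pos: [0.4643, -0.2471, 0.2405]
ee_rot: [3.142, -0.0, -2.151]
force: [-0.1, -0.5, -0.4]
width: -0.0001
```

```bash
python3 look.py 14
```

```text
22.0 [ 0.4643 -0.2471  0.2405] hx,hy 0.5237560741388975 0.047919757209082675 F hx,hy,z -0.3761957417492566 0.17273018173833918 -0.526871769503011 0.0008744869280521148
```

View pics/side14z.png

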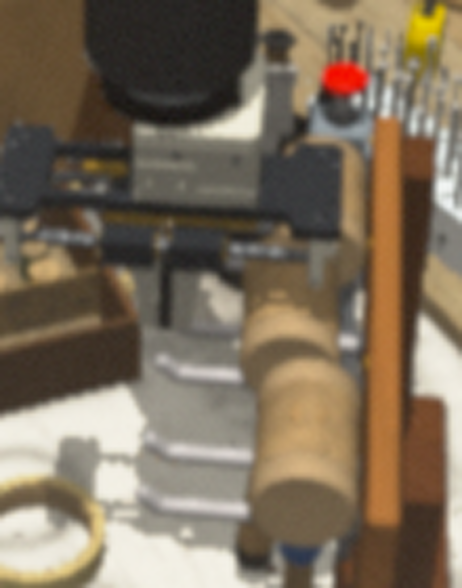

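```bash
python3 - <<'E'
from h import *
a=np.radians(-33.25); hx=np.array([np.cos(a),np.sin(a),0]); hy=np.array([-hx[1],hx[0],0])
c=lambda p:((proj("side",p)-[255,170])*4.2).round(1)
for u in (-.046,-.03,-.02,-.01,0):
    H=(.612+u)*hx+.048*hy+[0,0,.226]
    print(u,"mid near end",c(H-.045*hy),"sil left/right",c(H-.045*hy-.029*hx)[0],c(H-.045*hy+.029*hx)[0])
H=.612*hx+.048*hy+[0,0,.226]
print("R near end",c(H-.149*hy),c(H-.149*hy-.029*hx)[0],c(H-.149*hy+.029*hx)[0])
E
python3 - <<'E'
import cv2
s=cv2.imread("pics/side14.png")
cv2.imwrite("pics/z14.png",cv2.resize(s[225:310,295:350],None,fx=7,fy=7,interpolation=cv2.INTER_CUBIC))
E
```

```text
-0.046 mid near end [232.5 364.3] sil left/right 181.5 283.9
-0.03 mid near end [260.8 366.4] sil left/right 209.6 312.3
-0.02 mid near end [278.5 367.8] sil left/right 227.2 330.1
-0.01 mid near end [296.3 369.2] sil left/right 244.9 348.0
0 mid near end [314.1 370.6] sil left/right 262.6 365.9
R near end [307.8 508.5] 252.0 363.9
```

View pics/z14.png

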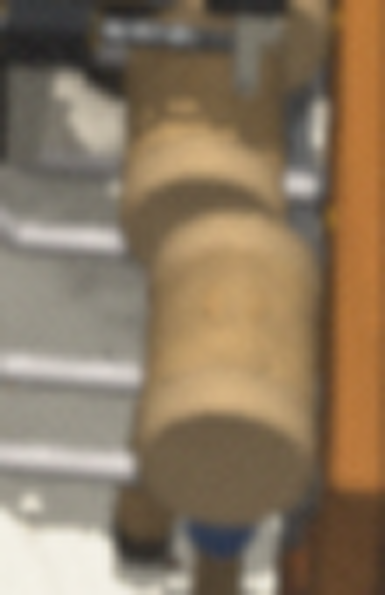

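Call:
move_arm(rows=[{"delta_pos": [0.62, -0.41, 0.35], "delta_rot": [0, 0, 0], "hand": 0}, {"delta_pos": [0.62, -0.41, 0], "delta_rot": [0, 0, 0], "hand": 0}, {"delta_pos": [0.5, -0.33, 0], "delta_rot": [0, 0, 0], "hand": 0}, {"delta_pos": [0, 0, 0], "delta_rot": [0, 0, 0], "hand": 0}, {"delta_pos": [1.25, -0.82, -0.5], "delta_rot": [0, 0, 0], "hand": 0}, {"delta_pos": [0.17, -0.11, -0.4], "delta_rot": [0, 0, 0], "hand": 0}, {"delta_pos": [0.04, -0.03, -0.3], "delta_rot": [0, 0, 0], "hand": 0}, {"delta_pos": [0, 0, 0], "delta_rot": [0, 0, 0], "hand": 0}, {"delta_pos": [0, 0, 0], "delta_rot": [0, 0, 0], "hand": 0}, {"delta_pos": [0, 0, 0], "delta_rot": [0, 0, 0], "hand": 0}])

```text
t: 23.0
eef_pos: [0.4961, -0.268, 0.2323]
ee_rot: [-3.141, 0.0, -2.151]
force: [-0.5, -0.4, -0.6]
width: 0.0003
```

```bash
python3 look.py 15
```

```text
23.05 [ 0.4961 -0.268   0.2324] hx,hy 0.5618198773299755 0.04784803180676021 F hx,hy,z 0.6505570185080942 -0.2807194100666649 0.10340395360767995 0.0005180375695648767
```

View pics/side15z.png

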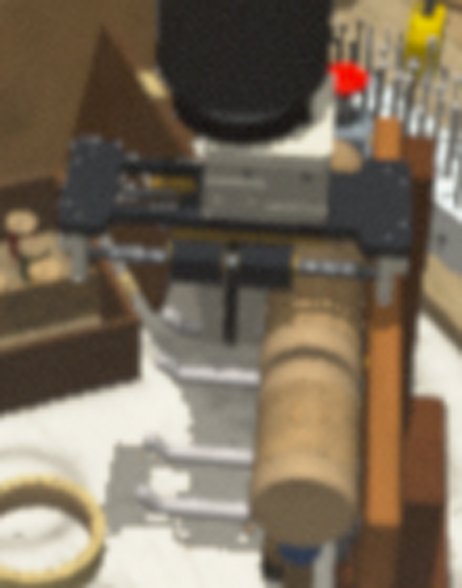

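Call:
move_arm(rows=[{"delta_pos": [-0.08, 0.05, 0], "delta_rot": [0, 0, 0], "hand": 0}, {"delta_pos": [-0.17, 0.11, 0], "delta_rot": [0, 0, 0], "hand": 0}, {"delta_pos": [-0.4, 0.27, 0], "delta_rot": [0, 0, 0], "hand": 0}, {"delta_pos": [-0.8, 0.55, 0], "delta_rot": [0, 0, 0], "hand": 0}, {"delta_pos": [-1.2, 0.8, 0.5], "delta_rot": [0, 0, 0], "hand": 0}, {"delta_pos": [-1.2, 0.8, 1.0], "delta_rot": [0, 0, 0], "hand": 0}, {"delta_pos": [0, 0, 2.0], "delta_rot": [0, 0, 0], "hand": 0}, {"delta_pos": [0, 0, 2.0], "delta_rot": [0, 0, 0], "hand": 0}, {"delta_pos": [0, 0, 2.0], "delta_rot": [0, 0, 0], "hand": 0}, {"delta_pos": [0, 0, 1.0], "delta_rot": [0, 0, 0], "hand": 0}])

```text
t: 24.05
eef_pos: [0.4573, -0.242, 0.3194]
ee_rot: [-3.139, 0.001, -2.151]
force: [0.4, 0.5, -0.0]
width: 0.0005
```

```bash
python3 look.py 16; python3 - <<'E'
from h import *
a=np.radians(-33.25); hx=np.array([np.cos(a),np.sin(a),0]); hy=np.array([-hx[1],hx[0],0])
c=lambda p:((proj("side",p)-[255,170])*4.2).round(1)
H=.612*hx+.048*hy+[0,0,.226]
for th in (0,.1,.2,.3,.4): print(th,"cap",c(H-.212*np.cos(th)*np.array([0,0,1])-.212*np.sin(th)*hx),"h150",c(H-.15*np.cos(th)*np.array([0,0,1])-.15*np.sin(th)*hx), "R:",c(H-.104*hy-.212*np.cos(th)*np.array([0,0,1])-.212*np.sin(th)*hx))
E
```

```text
24.1 [ 0.4578 -0.2422  0.3202] hx,hy 0.5156327101318924 0.04840069013316769 F hx,hy,z 0.7150864136899726 0.4406274502083605 2.4714863744411195 0.0005584143970939695
0 cap [297.  560.5] h150 [302.3 494.8] R: [290.3 692.5]
0.1 cap [264.5 556.6] h150 [278.5 492. ] R: [255.5 688.1]
0.2 cap [232.4 550.5] h150 [255.1 487.5] R: [221.2 681.6]
0.3 cap [201.1 542.4] h150 [232.3 481.5] R: [187.6 672.9]
0.4 cap [170.8 532.2] h150 [210.2 474. ] R: [155.  662.3]
```

View pics/side16z.png

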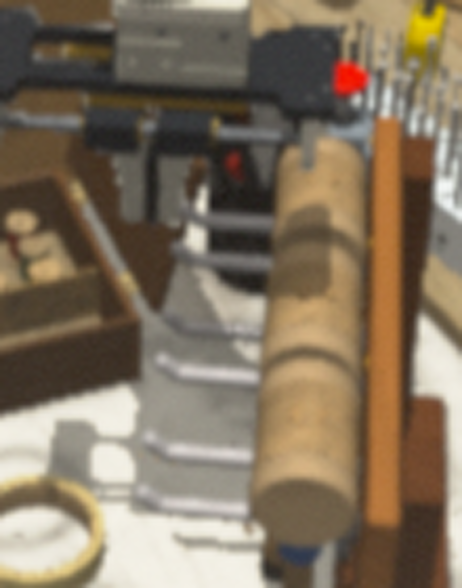

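Call:
move_arm(rows=[{"delta_pos": [0, 0, 1.5], "delta_rot": [0, 0, 0], "hand": 0}, {"delta_pos": [0.5, 1.0, 1.5], "delta_rot": [0, 0, 0], "hand": 0}, {"delta_pos": [2.0, 2.0, 0], "delta_rot": [0, 0, 0], "hand": 0}, {"delta_pos": [3.0, 2.0, 0], "delta_rot": [0, 0, 0], "hand": 0}, {"delta_pos": [3.0, 2.0, 0], "delta_rot": [0, 0, 0], "hand": 0}, {"delta_pos": [3.0, 1.5, 0], "delta_rot": [0, 0, 0], "hand": 0}, {"delta_pos": [3.0, 1.0, 0], "delta_rot": [0, 0, 0], "hand": 0}, {"delta_pos": [3.0, 0.6, 0], "delta_rot": [0, 0, 0], "hand": 0}, {"delta_pos": [2.0, 0.5, 0], "delta_rot": [0, 0, 0], "hand": 0}, {"delta_pos": [0, 0, 0], "delta_rot": [0, 0, 0], "hand": 0}])

```text
t: 25.1
eef_pos: [0.6539, -0.1352, 0.3443]
ee_rot: [3.139, -0.002, -2.151]
force: [-0.8, -0.7, -0.0]
width: 0.0005
```

```bash
python3 - <<'E'
from h import *
for n in("side","top"):
    im=grab_frame(n); cv2.imwrite(f"pics/{n}17.png",im)
    x0,y0,x1,y1=(255,110,365,310) if n=="side" else (290,120,460,260)
    f=3 if n=="side" else 4.2
    cv2.imwrite(f"pics/{n}17z.png",cv2.resize(im[y0:y1,x0:x1],None,fx=f,fy=f,interpolation=cv2.INTER_CUBIC))
s=get_state();print(s["t"],s["eef_pos"],s["ee_rot"],s["force"])
E
```

```text
25.2 [ 0.6522 -0.136   0.3456] [ 3.1396 -0.0012 -2.1511] [-0.9149 -0.6856  0.88  ]
```

View pics/side17z.png

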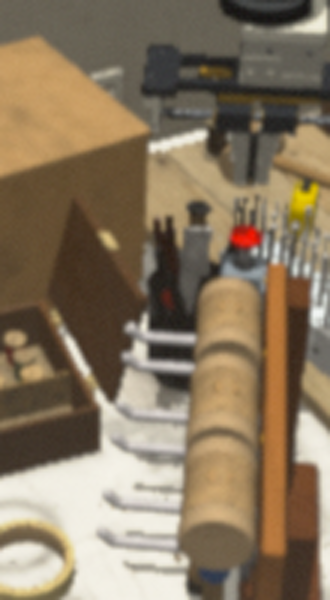

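View pics/top17z.png

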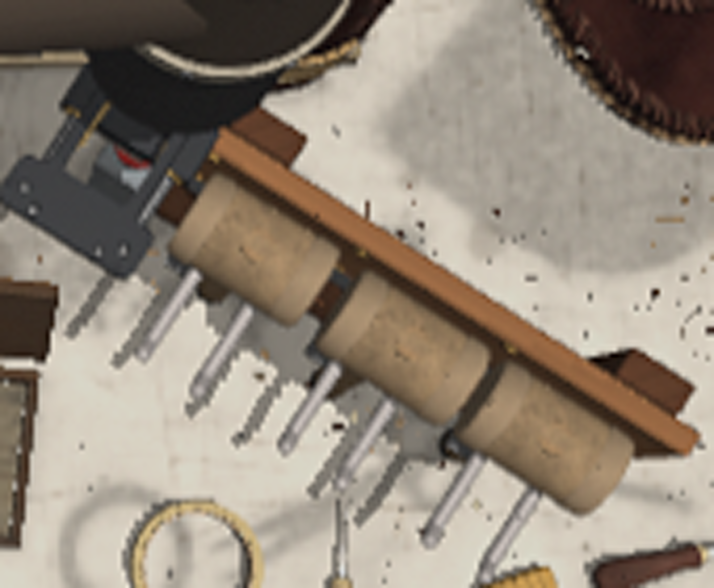

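```bash
cat > heads.py <<'E'
from h import *
a=np.radians(-33.25); hx=np.array([np.cos(a),np.sin(a),0]); hy=np.array([-hx[1],hx[0],0])
def heads(f):
    hsv=cv2.cvtColor(cv2.imread(f),cv2.COLOR_BGR2HSV); m=cv2.inRange(hsv,(12,62,95),(19,125,190))
    b=np.zeros_like(m); b[150:250,320:450]=m[150:250,320:450]
    b=cv2.morphologyEx(b,cv2.MORPH_OPEN,np.ones((5,5)))
    for c in cv2.findContours(b,cv2.RETR_EXTERNAL,cv2.CHAIN_APPROX_NONE)[0]:
        if cv2.contourArea(c)>300:
            r=cv2.minAreaRect(c); p=onz("top",r[0],.226); print(f,"hx,hy",(p@hx).round(4),(p@hy).round(4),np.round(r[1],1),cv2.contourArea(c))
import sys
for f in sys.argv[1:]: heads(f)
E
python3 heads.py pics/top0.png pics/top17.png
```

```text
pics/top0.png hx,hy 0.6123 -0.0601 [37.  20.2] 659.5
pics/top0.png hx,hy 0.6132 0.1511 [36.3 20. ] 647.0
pics/top17.png hx,hy 0.6115 -0.0601 [37.  21.3] 698.0
pics/top17.png hx,hy 0.6113 0.0419 [37.  21.6] 707.5
pics/top17.png hx,hy 0.6129 0.151 [36.6 21.3] 696.0
```

Call:
move_arm(rows=[{"delta_pos": [0, 0, -1.5], "delta_rot": [0, 0, 0], "hand": 0}, {"delta_pos": [0, 0, -2.0], "delta_rot": [0, 0, 0], "hand": 0}, {"delta_pos": [0, 0, -1.3], "delta_rot": [0, 0, 0], "hand": 0}, {"delta_pos": [0, 0, -0.3], "delta_rot": [0, 0, 0], "hand": 0}, {"delta_pos": [0, 0, -0.3], "delta_rot": [0, 0, 0], "hand": 0}, {"delta_pos": [0, 0, -0.3], "delta_rot": [0, 0, 0], "hand": 0}, {"delta_pos": [0, 0, -0.3], "delta_rot": [0, 0, 0], "hand": 0}, {"delta_pos": [0, 0, 0], "delta_rot": [0, 0, 0], "hand": 0}, {"delta_pos": [0, 0, 0], "delta_rot": [0, 0, 0], "hand": 0}, {"delta_pos": [0, 0, 0], "delta_rot": [0, 0, 0], "hand": 0}])

```text
t: 26.2
eef_pos: [0.6527, -0.1365, 0.2879]
ee_rot: [-3.141, 0.0, -2.151]
force: [-2.0, -0.4, 5.2]
width: 0.0007
```

Call:
move_arm(rows=[{"delta_pos": [0, 0, -0.2], "delta_rot": [0, 0, 0], "hand": 0}, {"delta_pos": [0, 0, -0.2], "delta_rot": [0, 0, 0], "hand": 0}, {"delta_pos": [0, 0, -0.2], "delta_rot": [0, 0, 0], "hand": 0}, {"delta_pos": [0, 0, -0.2], "delta_rot": [0, 0, 0], "hand": 0}, {"delta_pos": [0, 0, -0.1], "delta_rot": [0, 0, 0], "hand": 0}, {"delta_pos": [0, 0, -0.1], "delta_rot": [0, 0, 0], "hand": 0}, {"delta_pos": [0, 0, -0.1], "delta_rot": [0, 0, 0], "hand": 0}, {"delta_pos": [0, 0, 0], "delta_rot": [0, 0, 0], "hand": 0}, {"delta_pos": [0, 0, 0], "delta_rot": [0, 0, 0], "hand": 0}, {"delta_pos": [0, 0, 0], "delta_rot": [0, 0, 0], "hand": 0}])

```text
t: 27.2
eef_pos: [0.6527, -0.1365, 0.2767]
ee_rot: [-3.141, 0.0, -2.151]
force: [-1.0, -1.1, 5.2]
width: 0.0002
```

Nearly at the stop; I'll press on in small steps until the force rises.

Call:
move_arm(rows=[{"delta_pos": [0, 0, -0.05], "delta_rot": [0, 0, 0], "hand": 0}, {"delta_pos": [0, 0, -0.05], "delta_rot": [0, 0, 0], "hand": 0}, {"delta_pos": [0, 0, -0.05], "delta_rot": [0, 0, 0], "hand": 0}, {"delta_pos": [0, 0, -0.05], "delta_rot": [0, 0, 0], "hand": 0}, {"delta_pos": [0, 0, 0], "delta_rot": [0, 0, 0], "hand": 0}, {"delta_pos": [0, 0, 0], "delta_rot": [0, 0, 0], "hand": 0}, {"delta_pos": [0, 0, 0], "delta_rot": [0, 0, 0], "hand": 0}, {"delta_pos": [0, 0, 0], "delta_rot": [0, 0, 0], "hand": 0}, {"delta_pos": [0, 0, 0], "delta_rot": [0, 0, 0], "hand": 0}, {"delta_pos": [0, 0, 0], "delta_rot": [0, 0, 0], "hand": 0}])

```text
t: 28.2
eef_pos: [0.6528, -0.1365, 0.2759]
ee_rot: [-3.14, 0.0, -2.151]
force: [-3.7, 0.9, 10.4]
width: 0.0006
```

Call:
move_arm(rows=[{"delta_pos": [0, 0, -0.05], "delta_rot": [0, 0, 0], "hand": 0}, {"delta_pos": [0, 0, -0.05], "delta_rot": [0, 0, 0], "hand": 0}, {"delta_pos": [0, 0, -0.05], "delta_rot": [0, 0, 0], "hand": 0}, {"delta_pos": [0, 0, 0], "delta_rot": [0, 0, 0], "hand": 0}, {"delta_pos": [0, 0, 0], "delta_rot": [0, 0, 0], "hand": 0}, {"delta_pos": [0, 0, 0], "delta_rot": [0, 0, 0], "hand": 0}, {"delta_pos": [0, 0, 0], "delta_rot": [0, 0, 0], "hand": 0}, {"delta_pos": [0, 0, 0], "delta_rot": [0, 0, 0], "hand": 0}, {"delta_pos": [0, 0, 0], "delta_rot": [0, 0, 0], "hand": 0}, {"delta_pos": [0, 0, 0], "delta_rot": [0, 0, 0], "hand": 0}])

```text
t: 29.2
eef_pos: [0.6528, -0.1365, 0.2758]
ee_rot: [-3.139, 0.001, -2.151]
force: [-6.5, 3.0, 17.0]
width: 0.0005
```

The plunger is at its stop: the force climbed to 17 N while z stayed at 0.2758. I'll retreat straight up, then back and away.

Call:
move_arm(rows=[{"delta_pos": [0, 0, 0.3], "delta_rot": [0, 0, 0], "hand": 0}, {"delta_pos": [0, 0, 1.0], "delta_rot": [0, 0, 0], "hand": 0}, {"delta_pos": [0, 0, 2.0], "delta_rot": [0, 0, 0], "hand": 0}, {"delta_pos": [0, 0, 3.0], "delta_rot": [0, 0, 0], "hand": 0}, {"delta_pos": [0, 0, 3.0], "delta_rot": [0, 0, 0], "hand": 0}, {"delta_pos": [0, 0, 2.0], "delta_rot": [0, 0, 0], "hand": 0}, {"delta_pos": [-1.5, 3.0, 0], "delta_rot": [0, 0, 0], "hand": 0}, {"delta_pos": [-1.5, 3.5, 0], "delta_rot": [0, 0, 0], "hand": 0}, {"delta_pos": [-1.5, 3.0, 0], "delta_rot": [0, 0, 0], "hand": 0}, {"delta_pos": [0, 0, 0], "delta_rot": [0, 0, 0], "hand": 0}])

```text
t: 30.2
eef_pos: [0.6065, -0.0385, 0.3864]
ee_rot: [-3.141, 0.002, -2.149]
force: [0.6, -0.2, 0.3]
width: 0.0005
```

```bash
python3 - <<'E'
from h import *
for n in("side","top"):
    im=grab_frame(n); cv2.imwrite(f"pics/{n}18.png",im)
    x0,y0,x1,y1=(255,110,365,310) if n=="side" else (290,120,460,260)
    f=3 if n=="side" else 4.2
    cv2.imwrite(f"pics/{n}18z.png",cv2.resize(im[y0:y1,x0:x1],None,fx=f,fy=f,interpolation=cv2.INTER_CUBIC))
    hsv=cv2.cvtColor(im,cv2.COLOR_BGR2HSV)
    m=(((hsv[...,0]<6)|(hsv[...,0]>174))&(hsv[...,1]>160)&(hsv[...,2]>110)).astype(np.uint8)
    k,l,st,c=cv2.connectedComponentsWithStats(m)
    print(n,[(st[i].tolist(),c[i].round(1).tolist()) for i in range(1,k) if st[i,4]>20])
s=get_state();print(s["t"],s["eef_pos"],s["ee_rot"],s["force"])
print(proj("side",[.6529,-.1366,.27]),proj("side",[.6529,-.1366,.254]))
E
python3 heads.py pics/top18.png
```

```text
side [([331, 189, 11, 9, 73], [335.8, 193.0])]
top [([553, 75, 7, 6, 29], [556.1, 77.4]), ([317, 149, 12, 12, 114], [322.4, 154.5])]
30.3 [ 0.6076 -0.0405  0.386 ] [-3.1412  0.0005 -2.1497] [ 0.0769  1.0109 -0.1766]
[336.8154 185.8558] [336.4169 190.6571]
pics/top18.png hx,hy 0.6115 -0.06 [37.1 21.6] 706.5
pics/top18.png hx,hy 0.6113 0.0419 [37.  21.6] 713.0
pics/top18.png hx,hy 0.6129 0.1511 [36.7 21.3] 702.5
```

View pics/side18z.png

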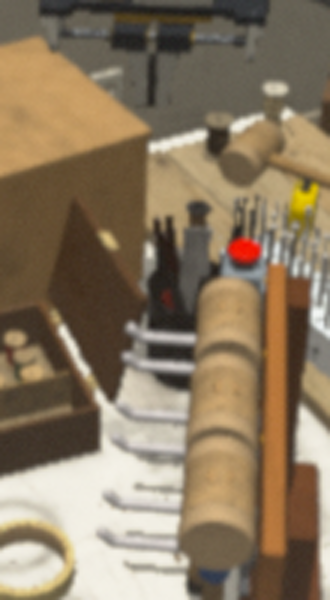

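View pics/top18z.png

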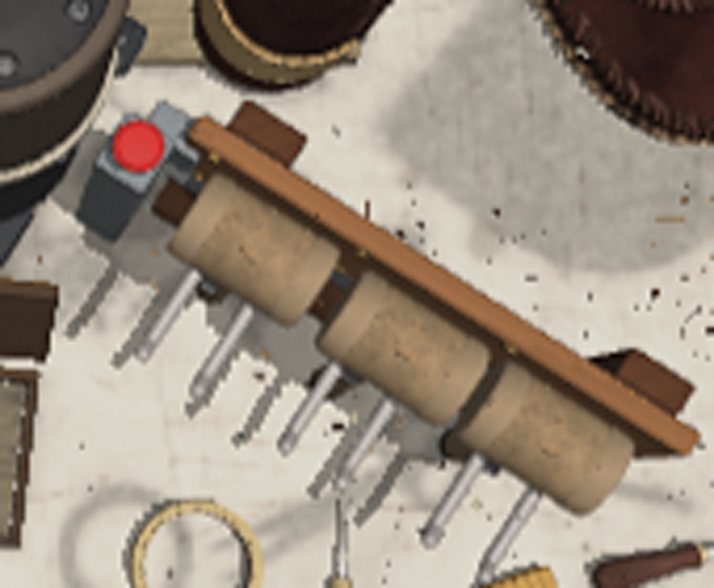

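```bash
python3 - <<'E'
import cv2
s=cv2.imread("pics/side18.png")
cv2.imwrite("pics/z18.png",cv2.resize(s[260:350,295:355],None,fx=6.5,fy=6.5,interpolation=cv2.INTER_CUBIC))
E
```

```text
(no output)
```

View pics/z18.png

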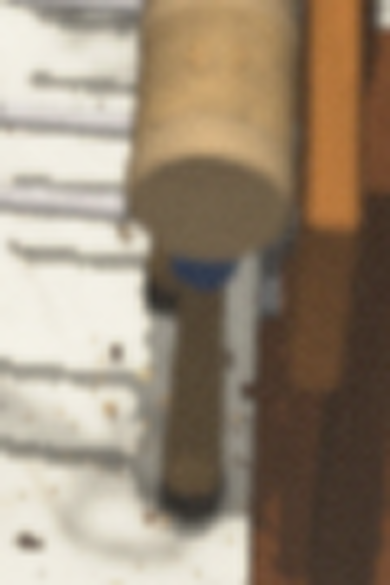

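```bash
python3 -c "
from station import *
print(get_state()['t']); print(job_done())"
```

```text
30.3
the job is handed in; nothing more can be done
None
```

The red-banded mallet is hanging at home on the middle hook and the plunger is pressed to its stop. I handed the job in at t = 30.3 s, with the arm clear of everything. I gripped the head across its diameter, lifted it out of the socket, lowered the handle between the prongs and released it on the outer part. Then I pushed it over the humps with closed fingers.

**What went wrong on the way:** the first, slow push rolled the head, with the handle swinging out to roughly 0.4–0.5 rad. It then rolled back to about 12 mm short of home. A second, quicker push with a slight downward drag seated it.

**Last checks from the images:**

| Check | Result | Limit |
|---|---|---|
| Depth along the prongs, compared with the neighbours | about 1 mm off home | 6 mm |
| Sideways offset | about 3.6 mm to the right | 8 mm |
| Handle tilt | about 0.04 rad | 0.2 rad |
| Blue-banded mallets, shift from start | about 1 mm or less | 10 mm |
| Plunger travel (side view) | 4.7 px down, against 4.8 px expected for 16 mm | at least 13.8 mm |

- **Plunger force:** at the stop it rose to 17 N with no further travel.
- **Disagreements:** the side camera placed the plunger top about 8 mm too low, so I used the stated 270 mm height. The sideways offset is larger than I aimed for, and I left it because it is within the limit.
- **Not checked:** I did not measure the head's final height separately. I also couldn't see the lock bar to confirm that its teeth had closed.

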